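# Raise the ratchet stand to its middle rung and lay the batten on it

## Robot

A 7-joint arm with a two-finger parallel gripper is mounted at the origin on a cart in front of the work surface, level with it; the furniture and walls round the work are solid. World frame = base frame: x ahead of the robot, y to its left, z up, the work surface at z = 0. Lengths are in m, angles in rad, forces in N, time in s.
With the tool pointing down it reaches from about 0.4 to 0.85 m from the base axis. Payload 10.4 kg.
Tool frame: the origin (TCP) lies at the very end of the fingers, on their centre line; the grasp point (between the pads) lies manip.hold_point_z behind it (manip.hold_point_z is the distance from the TCP to the grasp point, in m); z points along the fingers, x is the direction in which the jaws open and shut, and the axes are right-handed (so a half turn about z gives the same grasp; the last joint's range is limited). The gripper opens to 85 mm and grips with 20 to 120 N. Pads are 22 mm wide; open, the fingers measure 114 mm over their backs; the gripper's body (76 mm by 85 mm) begins 54 mm behind the grasp point. The pads swing forward as they close: fully open they stand 13 mm farther back than shut.
Start: joints at [-1.131, 0.332, -0.065, 1.46, 0.022, 1.35, -0.088], TCP at [0.279, 0.559, 0.196] pointing down, gripper open.
Joint ranges: [-2.6, 2.6], [-0.5, 2.12], [-1.47, 1.34], [0.16, 2.42], [-1.27, 4.41], [0.06, 2.06], [-2.6, 2.6]. Speed limits (rad/s): [2.22, 2.22, 2.79, 2.79, 3.14, 3.14, 3.14].

## Interface

Orientations are given as a unit quaternion [x, y, z, w].
In Python, from workcell import readout, camera, camera_info, manip gives the robot as it stands.
- The arm moves only by the tool play_rows, never from a script. Its argument "rows" is a list of rows, each a list of 3 entries, a list of its own where there are three numbers: the shift along the world's x, y, z in mm, then the turn, a rotation vector about the world's x, y, z in degrees, then the finger opening in mm, from 0 to 85.4. In form: [[[tx, ty, tz], [rx, ry, rz], fingers], ...]. A call has 1 to 12 rows; each row shifts and turns the commanded pose from where the row before left it; what a row does not reach is not made up. A row lasts 1/8 s, in which the tool goes at most 62.5 mm and 10.7 degrees, less where a joint would pass 70% of its speed; a pose out of reach is approached as far as the arm can. A call with a gripper value outside its range is refused whole. The fingers move at their own pace and stop on an object; "force" is the grip in N (left out, the last holds). Time passes only in rows, so rows that do not move let the fingers close. It gives the time, the measured TCP pose, the force and the opening at its end, in the units of the state.
- readout.get_obs(): the state, without advancing time (a new reading comes with each control period).
- camera(name): name is "scene" or "top" or "wrist"; returns the picture (420x560x3 uint8, blue, green, red); there is no depth.
- camera_info(name): a dict with "fx", "fy", "cx", "cy" (pixels), "world_from_camera" (4x4, takes a point from camera to world coordinates). Camera axes: x right, y up, looking along -z (the intrinsics and any distortion apply to the point x, -y, -z); pixel columns grow to the right and rows downward; lengths in m; the calibration is good to about 2 mm. The wrist camera is an equidistant fisheye: a pixel r from the principal point sees the ray r / f radians off the axis. A picture is of the moment at which its call begins: read the wrist's pose just before it. camera_info takes no time and is no camera call; for the wrist camera it gives the pose at the moment of the call.
- manip.hand_in(): hands the job in, once; it reports no verdict.
The state is a dict: "clock": time; "joint_pos": joint angles; "joint_velocities": joint speeds; "tau": joint torques, N m; "position": TCP position; "ee_rot": TCP orientation; "ft_force": force on the tool from outside, world axes, zero at the start; "torque": the same for the moment, N m; "grip_width": opening from 0.0 (shut) to 1.0 (fully open).
Only numpy, scipy, OpenCV 4.12 (cv2) and the standard library are available. Lean on these libraries where they do the work, as an engineer would, in place of code of your own. Each camera call takes 0.05 s, during which the arm holds its last target.

## Task

Set up the finishing stand for the batten: lift the sliding head until its gravity pawl has passed the middle of the three rungs, then lower it gently so that the hooks seat on that middle rung and carry the head, and let go of it. Then lay the batten across the raised head and the fixed rest post, between their dowels, with the same length overhanging at both ends, and leave it resting there. Do not let the head drop, do not press the pawl hard onto the rung, and leave the jar and the brush where they are.

Things in the scene. Friction and masses are not known exactly. Their poses are not given: they have to be found in the camera images.
- stand: Finishing stand, screwed down: plywood base 110 x 240 x 15 mm (x, y, z). Origin: centre of its underside; z up, +y along the board towards the ladder with the sliding head (at y = +75 mm; the fixed rest post is at y = -75 mm), -x the open front with the weighted pawl tail. Aluminium uprights, 168 mm high, at y = 75 +- 44 mm.
- ladder_foot (a point): Point in the base's underside below the ladder's middle; axes as the stand's. Three level 8 mm round rungs along y, 42 mm apart, at x = +16 mm; by the drawing their axes are 58, 100 and 142 mm above this point, but they hang on a strip clamped in slots, so all three together may stand up to 9 mm higher or lower. Their true height is not given: feel for it.
- rest_top (a point): Middle of the flat top of the fixed rest post's wooden cap, 280 mm above the stand's origin; axes as the stand's. Cap 76 x 26 x 20 mm (x, y, z), with two dowels 12 mm high and 8 mm thick standing at x = +-31 mm (54 mm clear between them). The sliding head has the same cap and dowels.
- section: Sliding section, about 0.75 kg: blue frame, steel neck, hardwood head. Origin: middle of the head's flat top, axes as the stand's. Head 76 x 26 x 20 mm (x, y, z): take it in the middle, across its 26 mm, from above; 25 mm are free under it. Starts down on its stop, 210 mm above the stand's origin, hooks below the lowest rung. About 1.5 N of guide friction; falls if let go unhooked.
- slide_foot (a point): Middle of the sliding section's lower crossbar, 189 mm below the head's top. Lift above the start, for rungs at drawing height (each +- 9 mm with the rungs): hooks are free above the middle rung at 93 mm, seated on it at 70 mm, past the top rung only at 135 mm, end of slide 150 mm. Seated there, the head is level with the rest post to 9 mm.
- pawl: Gravity pawl, 0.15 kg: two yellow hooks on a shaft across the section, steel weight as tail towards -x. Origin on the shaft, 172 mm below and 8 mm in front (-x) of the head's origin. Hooks reach 33 mm to +x, lip 6 mm down. z upright = working position, on its stop; a rung passed on the way up pushes the hooks down (about +y, to 1.25 rad), the tail swings them level again once past.
- batten: Loose planed wooden batten, 28 x 230 x 24 mm (x, y, z), 0.11 kg, long along its y, lying on the bench. Origin: centre of its underside.
- shellac_jar: Amber jar with steel lid, 67 mm across, 108 mm high, loose on the bench behind and left; origin: centre of its underside. Leave it.
- paint_brush: Loose paint brush, 44 x 178 x 22 mm, lying left of the stand; origin: centre of its underside. Leave it.

How it is judged:
By the outcome, as a careful person would: the job done as asked, in the order asked, and still so for the second after the job is handed in, with the robot touching nothing.
It also fails if it takes over 61 s, if anything falls off the work surface, if the arm or the gripper's body presses on something with over 40 N, if the wrist force passes 120 N, or if a joint passes its speed limit or range.

## Working session

There is one attempt and no reset: what is moved stays moved. The work goes in short steps, Python scripts to look and compute and a tool call to move; the robot and the scene stay as the last step left them, time stands still between calls to the robot, and variables do not carry over. Pictures are saved under pics/ and viewed, and the job is handed in when it is done.

Besides the shell and the picture viewer there is one more tool, called by a JSON object that holds its "op" and its "data". play_rows: Moves the arm, as the interface text tells. Its arguments: {"type":"object","properties":{"rows":{"type":"array"},"force":{"type":"number"}},"required":["rows"]}

```bash
mkdir -p pics; ls
python3 - <<'E'
from workcell import readout, camera, camera_info, manip
import cv2, numpy as np
np.set_printoptions(precision=4,suppress=True)
print(readout.get_obs(), manip.hold_point_z)
for n in ("scene","top","wrist"):
    i=camera_info(n); print(n,i)
    cv2.imwrite(f"pics/{n}0.png",camera(n))
E
```

```text
pics
{'clock': 0.0, 'joint_pos': array([-1.1306,  0.3329, -0.0647,  1.461 ,  0.0216,  1.3499, -0.0885]), 'joint_velocities': array([ 0.0011, -0.0009,  0.0008, -0.0008,  0.0002,  0.0003, -0.0012]), 'tau': array([  0.0002, -62.5434,   0.0494, -39.1605,   0.0163,   0.0099,
         0.    ]), 'position': array([0.2788, 0.5589, 0.1948]), 'ee_rot': array([ 0.8504,  0.5261, -0.0006,  0.0004]), 'ft_force': array([0.2651, 0.1654, 0.1398]), 'torque': array([ 0.0146, -0.0174,  0.0031]), 'grip_width': 0.9952052495978578} 0.0187
scene {'fx': 504.9743939162499, 'fy': 504.9743939162499, 'cx': 277.2770653834676, 'cy': 211.5679010604951, 'world_from_camera': array([[ 0.6927,  0.3285, -0.642 , -0.5293],
       [-0.7212,  0.327 , -0.6108, -1.0263],
       [ 0.0093,  0.8861,  0.4634,  0.9911],
       [ 0.    ,  0.    ,  0.    ,  1.    ]])}
top {'fx': 399.45305025097133, 'fy': 399.45305025097133, 'cx': 283.7125751575801, 'cy': 209.84689450170075, 'world_from_camera': array([[-0.2987,  0.9226, -0.2441,  0.2538],
       [-0.9543, -0.2872,  0.0822,  0.0954],
       [ 0.0058,  0.2575,  0.9663,  1.333 ],
       [ 0.    ,  0.    ,  0.    ,  1.    ]])}
wrist {'fx': 325.19226210127806, 'fy': 325.19226210127806, 'cx': 275.96862872204815, 'cy': 210.74087962265838, 'world_from_camera': array([[ 0.4468, -0.8508, -0.2766,  0.2079],
       [ 0.8946,  0.4241,  0.1405,  0.595 ],
       [-0.0022, -0.3102,  0.9507,  0.3725],
       [ 0.    ,  0.    ,  0.    ,  1.    ]])}
```

View pics/scene0.png

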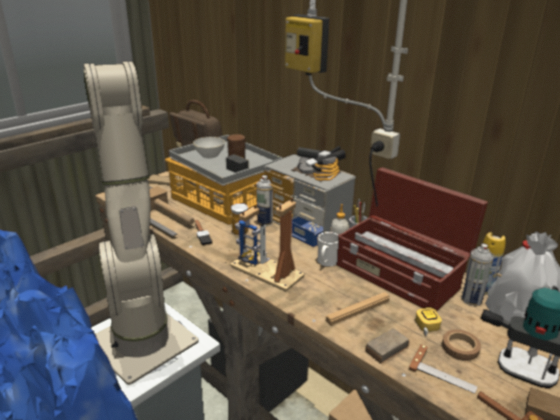

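View pics/top0.png

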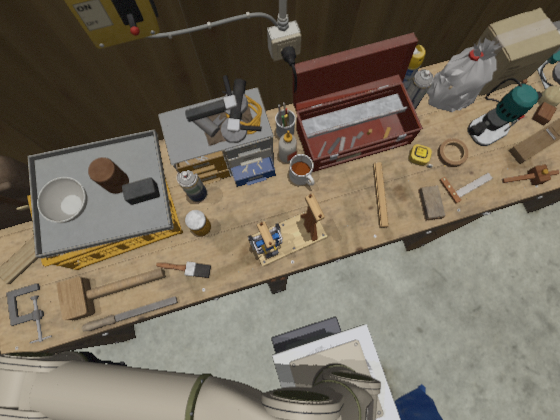

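View pics/wrist0.png

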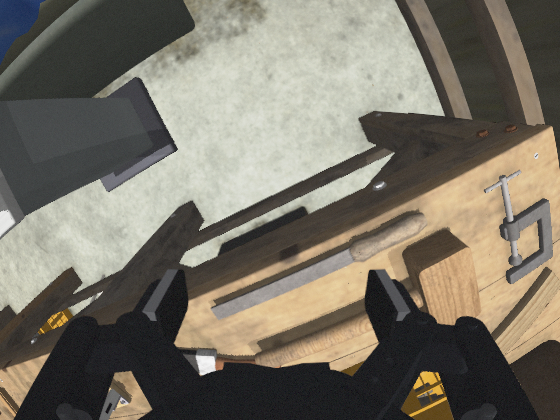

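```bash
cat > h.py <<'E'
from workcell import readout, camera, camera_info, manip
import cv2, numpy as np
np.set_printoptions(precision=4,suppress=True)
def ray(n,u,v,info=None):
    i=info or camera_info(n); T=np.array(i['world_from_camera'])
    x=(u-i['cx'])/i['fx']; y=(v-i['cy'])/i['fy']
    if n=='wrist':
        r=np.hypot(x,y); s=np.sin(r)/r if r>1e-9 else 1; d=np.array([x*s,-y*s,-np.cos(r)])
    else: d=np.array([x,-y,-1.])
    d=T[:3,:3]@d
    return T[:3,3],d/np.linalg.norm(d)
def atz(n,u,v,z,info=None):
    o,d=ray(n,u,v,info); return o+d*(z-o[2])/d[2]
def proj(n,P,info=None):
    i=info or camera_info(n); T=np.array(i['world_from_camera'])
    p=T[:3,:3].T@(np.array(P)-T[:3,3]); x,y,z=p[0],-p[1],-p[2]
    if n=='wrist':
        r=np.hypot(x,y); th=np.arctan2(r,z); k=th/r if r>1e-9 else 1/z
        return np.array([i['cx']+i['fx']*x*k,i['cy']+i['fy']*y*k])
    return np.array([i['cx']+i['fx']*x/z,i['cy']+i['fy']*y/z])
def crop(img,x0,y0,w,h,k,out):
    c=cv2.resize(img[y0:y0+h,x0:x0+w],None,fx=k,fy=k,interpolation=cv2.INTER_CUBIC)
    for x in range((x0+9)//10*10,x0+w,10):
        cv2.line(c,((x-x0)*k,0),((x-x0)*k,6 if x%50 else 14),(0,0,255),1)
        if x%20==0: cv2.putText(c,str(x),((x-x0)*k+1,18),0,.35,(0,0,255),1)
    for y in range((y0+9)//10*10,y0+h,10):
        cv2.line(c,(0,(y-y0)*k),(6,(y-y0)*k),(0,0,255),1)
        if y%20==0: cv2.putText(c,str(y),(8,(y-y0)*k+4),0,.35,(0,0,255),1)
    cv2.imwrite(out,c)
E
python3 - <<'E'
from h import *
t=cv2.imread('pics/top0.png'); s=cv2.imread('pics/scene0.png')
crop(t,240,180,100,90,7,'pics/t1.png'); crop(t,340,150,80,90,6,'pics/t2.png'); crop(s,215,175,110,120,5,'pics/s1.png'); crop(s,310,280,100,50,7,'pics/s2.png')
E
```

```text
(no output)
```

View pics/t1.png

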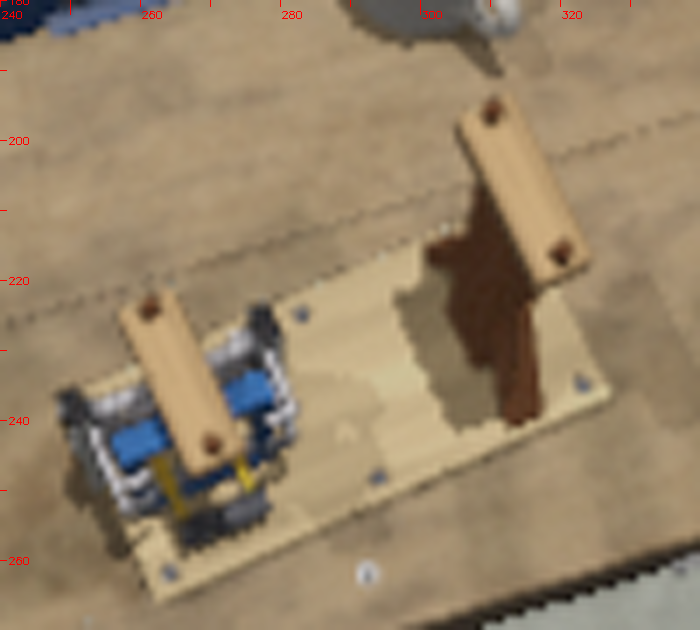

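View pics/t2.png

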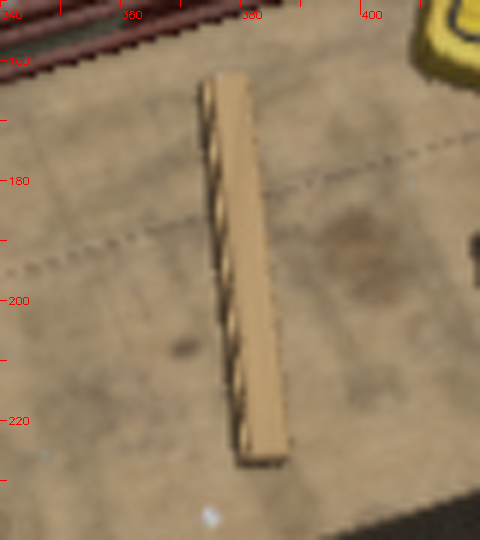

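View pics/s1.png

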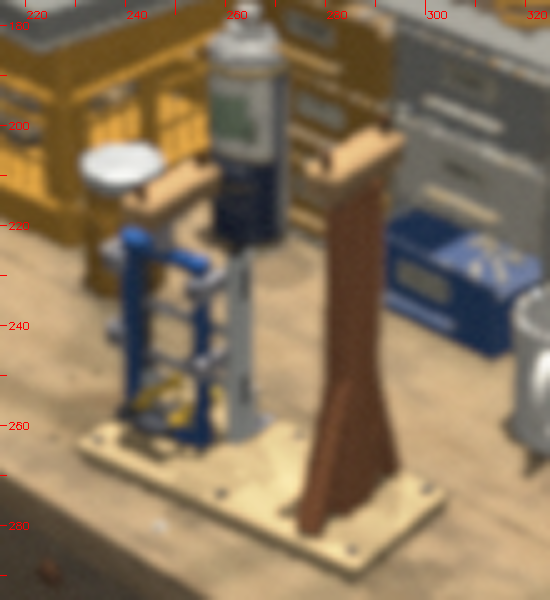

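View pics/s2.png

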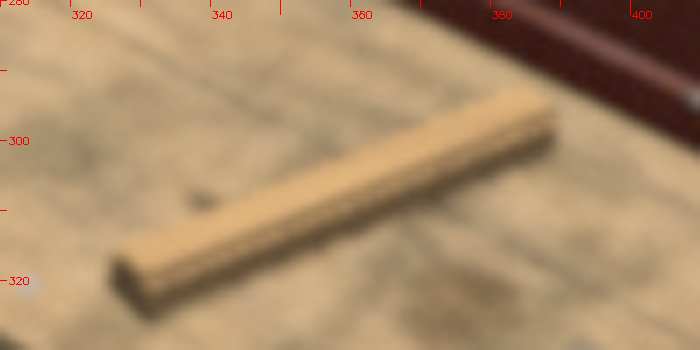

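Run:
```python
from h import *
def P(l,z,n='top'):
    r=[atz(n,*p,z) for p in l]; 
    for a in r: print(a)
    return r
print('rest');r=P([(305.4,198.6),(312.9,193.3),(324.3,217.4),(316.7,220.7)],.28); print('c',np.mean(r,0))
print('dow');r=P([(310.4,195.7),(320.3,216.1)],.292);print('c',np.mean(r,0),np.linalg.norm(r[0]-r[1]),r[0]-r[1])
print('head');r=P([(257.1,224.6),(264.3,221),(275,242.9),(267.4,247.4)],.21); print('c',np.mean(r,0))
print('dow');r=P([(261.4,223.9),(270.3,243.3)],.222);print('c',np.mean(r,0),np.linalg.norm(r[0]-r[1]),r[0]-r[1])
print('base');r=P([(262.9,266),(327.1,236)],.015);print(np.linalg.norm(r[0]-r[1]),r[0]-r[1])
print('bat top');r=P([(375.8,162.2),(381.2,162.2),(388.3,226.3),(380.8,226.3)],.024);print(np.mean(r,0))
print('scene bat top: near-left, far...');r=P([(326,316.5),(383,292.5),(389,296),(331,321)],.024,'scene')
print(np.mean(r,0))
```

```text
rest
[ 0.5327 -0.0607  0.28  ]
[ 0.541  -0.0853  0.28  ]
[ 0.4668 -0.0932  0.28  ]
[ 0.4642 -0.0705  0.28  ]
c [ 0.5012 -0.0774  0.28  ]
dow
[ 0.5333 -0.0745  0.292 ]
[ 0.471  -0.0819  0.292 ]
c [ 0.5021 -0.0782  0.292 ] 0.06270922606485137 [0.0623 0.0074 0.    ]
head
[0.5183 0.0861 0.21  ]
[0.5224 0.0633 0.21  ]
[0.452  0.0526 0.21  ]
[0.446 0.077 0.21 ]
c [0.4847 0.0697 0.21  ]
dow
[0.5138 0.0739 0.222 ]
[0.4527 0.066  0.222 ]
c [0.4833 0.07   0.222 ] 0.061642942188290105 [0.0611 0.008  0.    ]
base
[0.4246 0.1057 0.015 ]
[ 0.4567 -0.1288  0.015 ]
0.23666874494547346 [-0.0321  0.2345  0.    ]
bat top
[ 0.6536 -0.3761  0.024 ]
[ 0.6479 -0.3942  0.024 ]
[ 0.4255 -0.3345  0.024 ]
[ 0.433  -0.3104  0.024 ]
[ 0.54   -0.3538  0.024 ]
scene bat top: near-left, far...
[ 0.4288 -0.3185  0.024 ]
[ 0.6476 -0.3735  0.024 ]
[ 0.6454 -0.3971  0.024 ]
[ 0.4232 -0.3418  0.024 ]
[ 0.5363 -0.3577  0.024 ]
```

{"op": "play_rows", "data": {"rows": [[[8, -20, 30], [0, 0, 3], 85], [[14, -35, 35], [0, 0, 3], 85], [[18, -42, 35], [0, 0, 3], 85], [[18, -44, 20], [0, 0, 3], 85], [[18, -44, 10], [0, 0, 3], 85], [[18, -44, 0], [0, 0, 3], 85], [[18, -44, 0], [0, 0, 3], 85], [[18, -44, 0], [0, 0, 3], 85], [[18, -44, 0], [0, 0, 3], 85], [[18, -44, 0], [0, 0, 3], 85], [[18, -44, 0], [0, 0, 3], 85], [[14, -30, -5], [0, 0, 1], 85]], "force": 60}}

```text
clock: 1.65
position: [0.4776, 0.078, 0.3209]
ee_rot: [0.66, 0.751, 0.0, 0.0]
ft_force: [0.3, 0.2, 0.1]
grip_width: 0.993
```

{"op": "play_rows", "data": {"rows": [[[2, -6, 0], [0, 0, 0], 85], [[0, 0, 0], [0, 0, 0], 85], [[0, 0, 0], [0, 0, 0], 85]]}}

```text
clock: 2.02
position: [0.4787, 0.0756, 0.3206]
ee_rot: [0.659, 0.752, 0.0, -0.0]
ft_force: [-0.5, 0.6, 0.3]
grip_width: 0.991
```

Run:
```python
from h import *
i=camera_info('wrist');o=readout.get_obs(); print(o['position'],o['ee_rot'],o['joint_pos'])
w=camera('wrist'); cv2.imwrite('pics/w1.png',w); crop(w,140,180,260,200,3,'pics/w1c.png')
for P in [(.484,.070,.21),(.5138,.0739,.222),(.4527,.066,.222),(.502,-.078,.28)]: print(proj('wrist',P,i))
```

```text
[0.4787 0.0756 0.3206] [ 0.6587  0.7524  0.     -0.0002] [-0.6065 -0.0362  0.3473  1.6187  0.012   1.5571  1.4438]
[269.0136 200.4467]
[268.9096 235.5585]
[268.7027 169.2428]
[ 84.7006 223.7733]
```

View pics/w1.png

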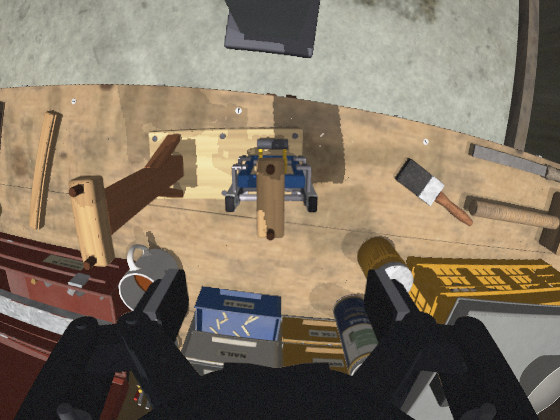

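View pics/w1c.png

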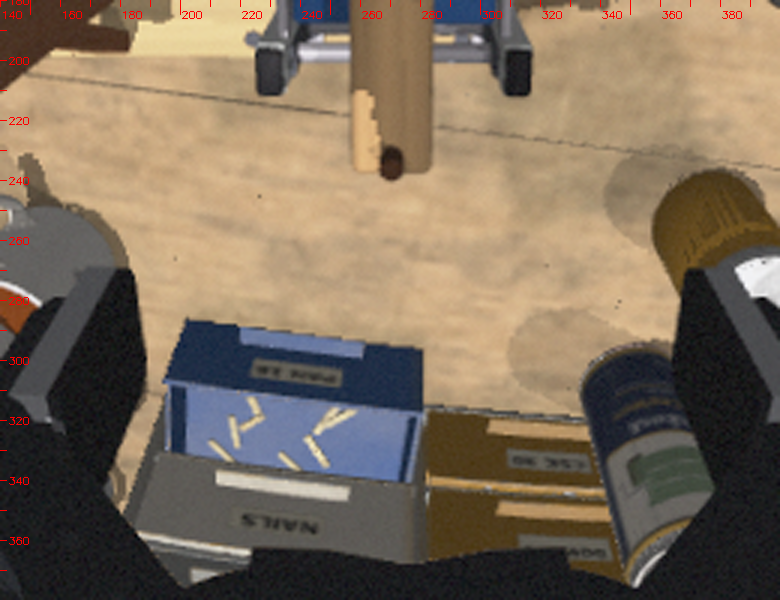

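Run:
```python
from h import *
a=atz('wrist',269.5,234,.222);b=atz('wrist',270,170,.222);print(a,b,(a+b)/2,np.degrees(np.arctan2(*(a-b)[[1,0]])))
a=atz('wrist',98,262,.292);b=atz('wrist',73,189,.292);print(a,b,(a+b)/2,np.degrees(np.arctan2(*(a-b)[[1,0]])))
```

```text
[0.5122 0.0742 0.222 ] [0.4533 0.0671 0.222 ] [0.4828 0.0706 0.222 ] 6.819924224759559
[ 0.5279 -0.0607  0.292 ] [ 0.4697 -0.0796  0.292 ] [ 0.4988 -0.0701  0.292 ] 17.964704791144296
```

{"op": "play_rows", "data": {"rows": [[[2, -3, -15], [0, 0, 0], 85], [[2, -2, -25], [0, 0, 0], 85], [[0, 0, -25], [0, 0, 0], 85], [[0, 0, -15], [0, 0, 0], 85], [[0, 0, 0], [0, 0, 0], 85], [[0, 0, 0], [0, 0, 0], 85]]}}

```text
clock: 2.82
position: [0.4834, 0.0694, 0.2414]
ee_rot: [0.659, 0.752, 0.0, 0.0]
ft_force: [0.9, 0.6, 0.0]
grip_width: 0.995
```

Run:
```python
from h import *
i=camera_info('wrist');o=readout.get_obs(); print(o['position'],o['ee_rot'],o['joint_pos'])
w=camera('wrist'); crop(w,140,80,260,260,3,'pics/w2c.png')
```

```text
[0.4834 0.0694 0.2414] [0.6594 0.7518 0.0005 0.0002] [-0.5938 -0.0098  0.358   1.7574  0.0033  1.3923  1.4651]
```

View pics/w2c.png

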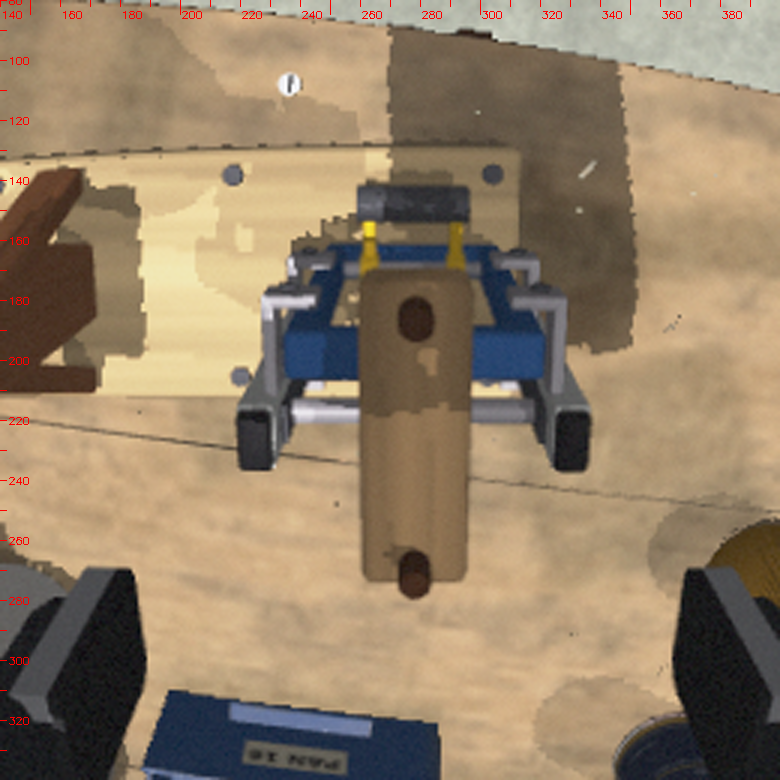

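Run:
```python
from h import *
for z,l in ((.222,[(278.3,187),(278.3,275)]),(.21,[(259.5,171),(297,171),(296,273),(261,273)])):
    r=[atz('wrist',*p,z) for p in l]; print(*r,'mean',np.mean(r,0))
```

```text
[0.4528 0.067  0.222 ] [0.5146 0.0753 0.222 ] mean [0.4837 0.0712 0.222 ]
[0.4467 0.0539 0.21  ] [0.4435 0.0782 0.21  ] [0.518  0.0889 0.21  ] [0.5213 0.0635 0.21  ] mean [0.4824 0.0711 0.21  ]
```

{"op": "play_rows", "data": {"rows": [[[0, 1, -15], [0, 0, 0], 85], [[0, 0.5, -20], [0, 0, 0], 85], [[0, 0, -15], [0, 0, 0], 85], [[0, 0, -10], [0, 0, 0], 85], [[0, 0, 0], [0, 0, 0], 85], [[0, 0, 0], [0, 0, 0], 60], [[0, 0, 0], [0, 0, 0], 45], [[0, 0, 0], [0, 0, 0], 36]], "force": 50}}

```text
clock: 3.88
position: [0.4832, 0.0708, 0.181]
ee_rot: [0.659, 0.752, 0.0, 0.0]
ft_force: [0.5, -0.7, -0.2]
grip_width: 0.423
```

Run:
```python
from h import *
o=readout.get_obs(); print(o)
w=camera('wrist'); crop(w,140,80,260,260,3,'pics/w3c.png')
```

```text
{'clock': 3.875, 'joint_pos': array([-0.5898,  0.027 ,  0.3597,  1.8504, -0.0101,  1.2654,  1.4742]), 'joint_velocities': array([ 0.0006, -0.0001, -0.002 ,  0.0025, -0.0003, -0.0007, -0.0002]), 'tau': array([  0.0037, -36.819 ,   0.4369, -38.3704,   0.0162,   0.0004,
        -0.0004]), 'position': array([0.4832, 0.0708, 0.181 ]), 'ee_rot': array([0.6595, 0.7517, 0.0003, 0.0001]), 'ft_force': array([ 0.5488, -0.6642, -0.2252]), 'torque': array([ 0.0263, -0.0155, -0.0058]), 'grip_width': 0.4230937401101724}
```

View pics/w3c.png

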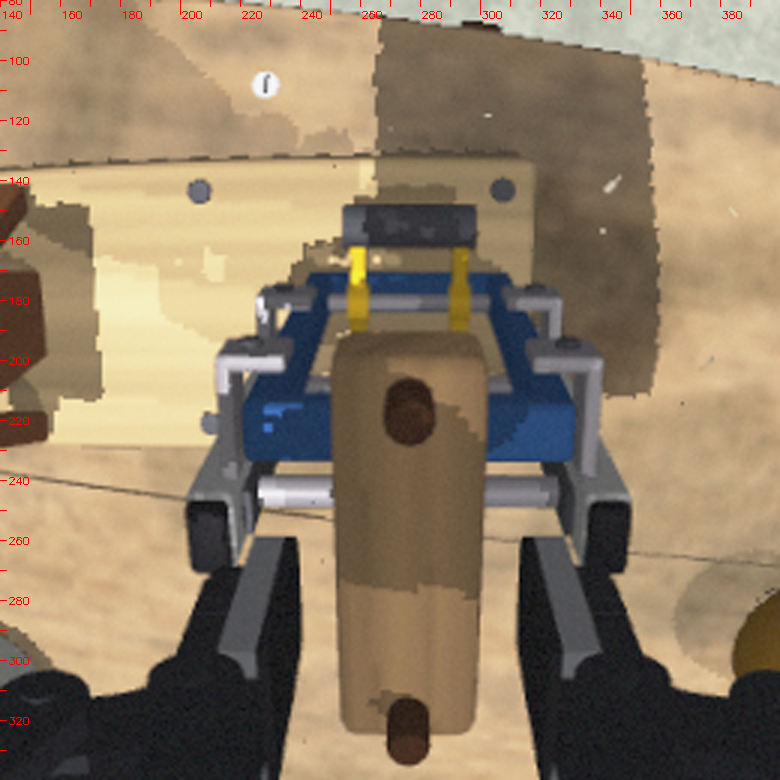

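{"op": "play_rows", "data": {"rows": [[[0, 0, 0], [0, 0, 0], 30], [[0, 0, 0], [0, 0, 0], 26], [[0, 0, 0], [0, 0, 0], 22], [[0, 0, 0], [0, 0, 0], 15], [[0, 0, 0], [0, 0, 0], 15], [[0, 0, 0], [0, 0, 0], 15]], "force": 50}}

```text
clock: 4.68
position: [0.483, 0.0708, 0.1806]
ee_rot: [0.659, 0.752, 0.0, -0.0]
ft_force: [0.3, 0.2, -0.5]
grip_width: 0.178
```

Run:
```python
from h import *
w=camera('wrist'); crop(w,140,80,260,260,3,'pics/w4c.png')
s=camera('scene'); crop(s,215,175,110,120,5,'pics/s4.png')
o=readout.get_obs(); print(o['grip_width'])
```

```text
0.17369344825894917
```

View pics/w4c.png

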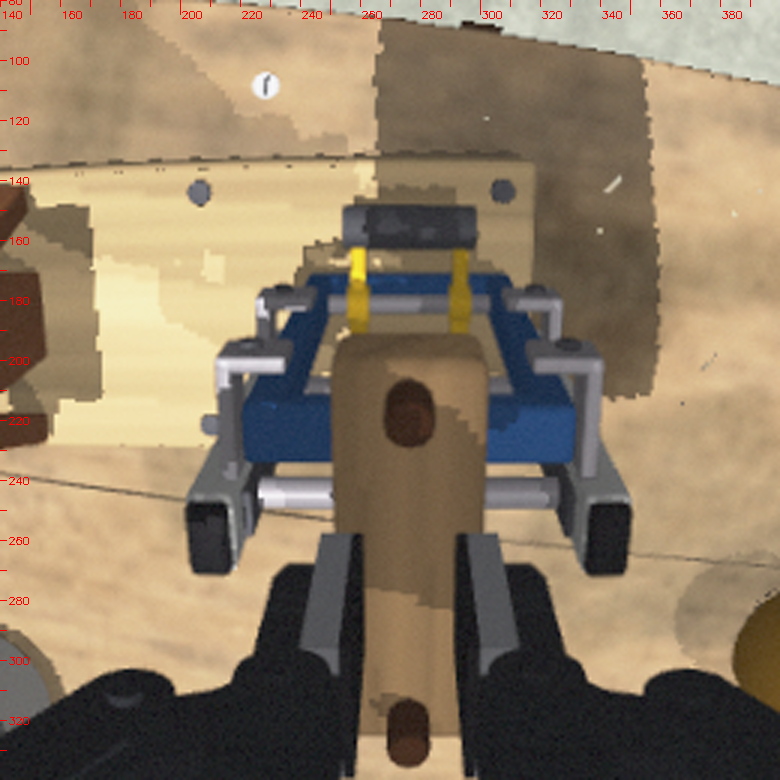

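View pics/s4.png

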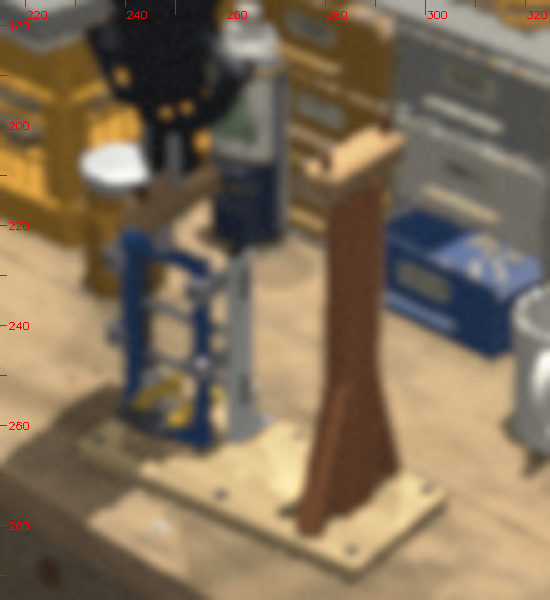

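Run:
```python
from h import *
from scipy.spatial.transform import Rotation as R
o=readout.get_obs(); p=o['position']; r=R.from_quat(o['ee_rot']); 
for w in (7.5,13):
  for z in (0,-.0187,-.04):
    print(w,z,[proj('wrist',p+r.apply([s*w/1000,0,z])) for s in (1,-1)], [proj('wrist',p+r.apply([s*w/1000,t,z])) for s in (1,-1) for t in (-.011,.011)])
print(camera_info('wrist')['world_from_camera'])
for P in [(.4837,.0712,.21),(.5146,.0753,.222),(.4528,.067,.222)]: print(proj('wrist',P),proj('scene',P))
```

```text
7.5 0 [array([288.2363, 245.0009]), array([263.1275, 245.0039])] [array([288.4829, 227.84  ]), array([287.9787, 261.3898]), array([262.853 , 227.8447]), array([263.4129, 261.3913])]
7.5 -0.0187 [array([289.4097, 258.9644]), array([261.8633, 258.9658])] [array([289.7292, 240.465 ]), array([289.0788, 276.4705]), array([261.5099, 240.4685]), array([262.2278, 276.4701])]
7.5 -0.04 [array([291.0269, 278.4421]), array([260.1203, 278.4404])] [array([291.4687, 258.2752]), array([290.5759, 297.2649]), array([259.6348, 258.2762]), array([260.6141, 297.2611])]
13 0 [array([297.4228, 244.9658]), array([253.9439, 244.971 ])] [array([297.8591, 227.8206]), array([296.9674, 261.3413]), array([253.4799, 227.8287]), array([254.4269, 261.3439])]
13 -0.0187 [array([299.4835, 258.9064]), array([251.7934, 258.9089])] [array([300.0477, 240.4264]), array([298.8997, 276.3965]), array([251.1955, 240.4325]), array([252.4104, 276.396 ])]
13 -0.04 [array([302.322 , 278.3417]), array([248.8306, 278.3388])] [array([303.1003, 258.1994]), array([301.5281, 297.1457]), array([248.0092, 258.201 ]), array([249.6668, 297.1392])]
[[-0.1299 -0.9428 -0.3072  0.4043]
 [ 0.9915 -0.1236 -0.0398  0.0607]
 [-0.0004 -0.3097  0.9508  0.3582]
 [ 0.      0.      0.      1.    ]]
[276.2463 269.4257] [248.1675 211.7155]
[276.3295 331.0367] [253.9698 205.1398]
[275.9369 220.4227] [242.1016 211.99  ]
```

Run:
```python
from h import *
w=camera('wrist'); crop(w,225,190,105,100,7,'pics/w5c.png')
s=camera('scene'); crop(s,225,160,60,90,8,'pics/s5.png')
t=camera('top'); crop(t,240,180,100,90,7,'pics/t5.png')
```

```text
(no output)
```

View pics/w5c.png

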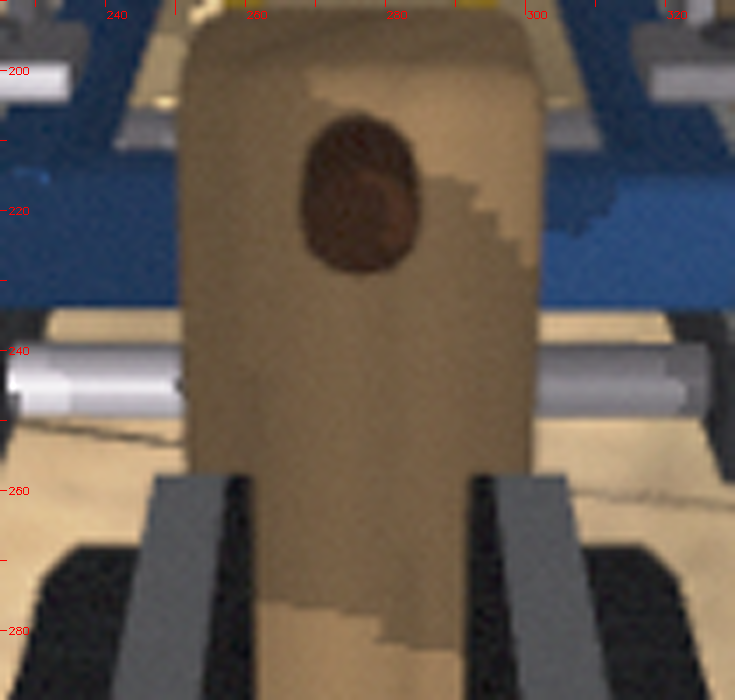

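View pics/s5.png

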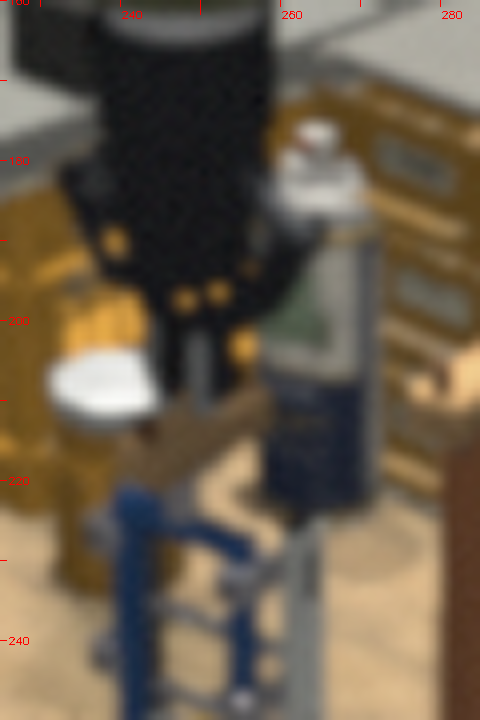

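View pics/t5.png

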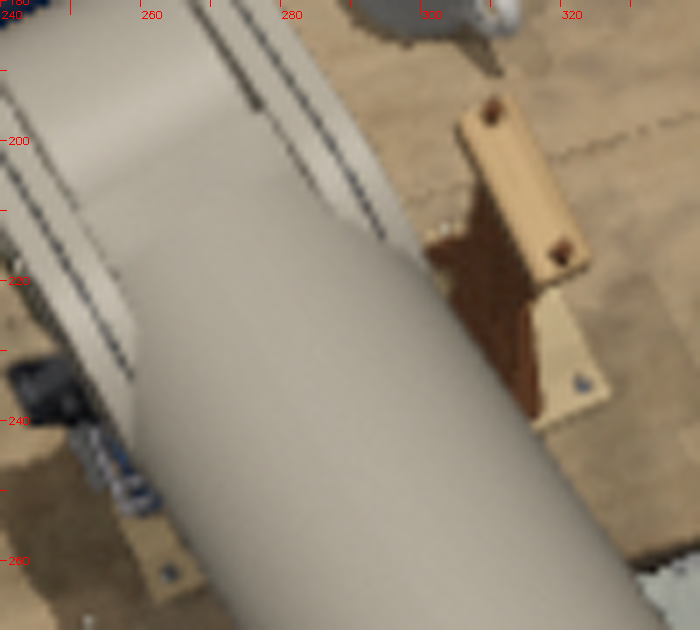

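Run:
```python
from h import *
from scipy.spatial.transform import Rotation as R
o=readout.get_obs(); p=o['position']; r=R.from_quat(o['ee_rot'])
# tool-fixed camera: same pixel for all poses
for w in (7.5,18,42.5):
  for z in (0,-.013,-.02,-.03,-.04,-.05,-.06):
    print(w,z,*[proj('wrist',p+r.apply([s*w/1000,-.011,z])) for s in (1,-1)])
```

```text
7.5 0 [288.4849 227.8329] [262.8554 227.8382]
7.5 -0.013 [289.3283 236.3501] [261.9494 236.3548]
7.5 -0.02 [289.8288 241.4296] [261.4116 241.4338]
7.5 -0.03 [290.6088 249.38  ] [260.5736 249.3832]
7.5 -0.04 [291.4755 258.2677] [259.6422 258.2697]
7.5 -0.05 [292.4427 268.253 ] [258.6027 268.2531]
7.5 -0.06 [293.5266 279.5294] [257.4375 279.527 ]
18 0 [306.3537 227.7872] [244.9938 227.8001]
18 -0.013 [308.406  236.2753] [242.8804 236.2866]
18 -0.02 [309.6232 241.3344] [241.627  241.3445]
18 -0.03 [311.5183 249.2481] [239.6756 249.256 ]
18 -0.04 [313.622  258.0877] [237.5093 258.0926]
18 -0.05 [315.9669 268.0093] [235.0947 268.0098]
18 -0.06 [318.591  279.2009] [232.3927 279.1955]
42.5 0 [347.1738 227.5531] [204.2116 227.5833]
42.5 -0.013 [351.8613 235.8841] [199.4709 235.9109]
42.5 -0.02 [354.6296 240.8339] [196.6714 240.8582]
42.5 -0.03 [358.9213 248.5523] [192.332  248.5718]
42.5 -0.04 [363.6589 257.1367] [187.5424 257.1496]
42.5 -0.05 [368.9052 266.7233] [182.2395 266.7271]
42.5 -0.06 [374.7319 277.4726] [176.3509 277.4641]
```

{"op": "play_rows", "data": {"rows": [[[0, 0, 5], [0, 0, 0], 46], [[0, 0, 0], [0, 0, 0], 46], [[0, 0, 0], [0, 0, 0], 46], [[0, 0, 0], [0, 0, 0], 46], [[0, 0, -8], [0, 0, 0], 46], [[0, 0, -7], [0, 0, 0], 46], [[0, 0, -5], [0, 0, 0], 46], [[0, 0, -5], [0, 0, 0], 46], [[0, 0, 0], [0, 0, 0], 46]]}}

```text
clock: 6.05
position: [0.4828, 0.0707, 0.1602]
ee_rot: [0.659, 0.752, -0.0, -0.0]
ft_force: [0.4, 0.6, -0.3]
grip_width: 0.539
```

Run:
```python
from h import *
w=camera('wrist'); crop(w,180,190,190,150,4,'pics/w6c.png')
```

```text
(no output)
```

View pics/w6c.png

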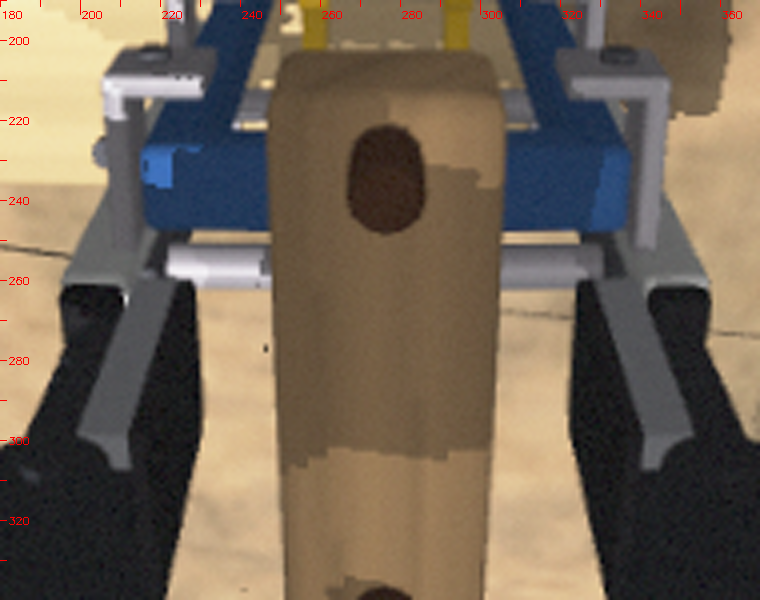

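{"op": "play_rows", "data": {"rows": [[[0, 0, -5], [0, 0, 0], 46], [[0, 0, -5], [0, 0, 0], 46], [[0, 0, -5], [0, 0, 0], 46], [[0, 0, -3], [0, 0, 0], 46], [[0, 0, 0], [0, 0, 0], 36], [[0, 0, 0], [0, 0, 0], 30], [[0, 0, 0], [0, 0, 0], 26], [[0, 0, 0], [0, 0, 0], 22], [[0, 0, 0], [0, 0, 0], 18], [[0, 0, 0], [0, 0, 0], 18]]}}

```text
clock: 7.35
position: [0.4832, 0.0707, 0.1429]
ee_rot: [0.66, 0.752, 0.0, 0.0]
ft_force: [-2.1, -0.7, 6.2]
grip_width: 0.295
```

Run:
```python
from h import *
w=camera('wrist'); crop(w,180,190,190,150,4,'pics/w7c.png')
print(readout.get_obs())
```

```text
{'clock': 7.4, 'joint_pos': array([-0.5855,  0.0599,  0.3616,  1.9014, -0.023 ,  1.1839,  1.4854]), 'joint_velocities': array([ 0.0013, -0.0003, -0.0001, -0.0011,  0.0004,  0.0002, -0.0003]), 'tau': array([ -0.4875, -35.7291,   0.4541, -35.7569,  -0.141 ,  -0.6515,
         0.1189]), 'position': array([0.4832, 0.0707, 0.1429]), 'ee_rot': array([0.6595, 0.7517, 0.0002, 0.    ]), 'ft_force': array([-1.9757, -1.3305,  5.8864]), 'torque': array([-0.2159,  0.3284, -0.1243]), 'grip_width': 0.2987527459281395}
```

View pics/w7c.png

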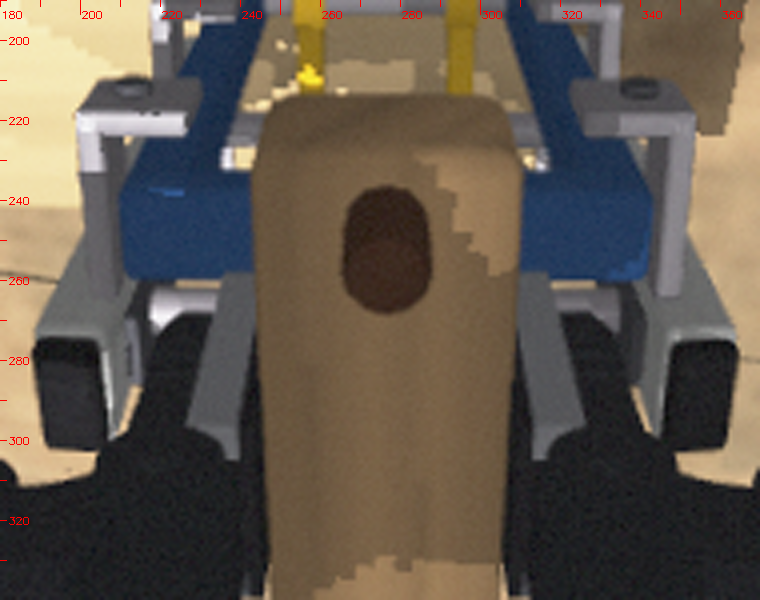

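{"op": "play_rows", "data": {"rows": [[[0, 0, 2], [0, 0, 0], 15], [[0, 0, 4], [0, 0, 0], 15], [[0, 0, 4], [0, 0, 0], 15], [[0, 0, 0], [0, 0, 0], 15]], "force": 80}}

```text
clock: 7.9
position: [0.4831, 0.0707, 0.152]
ee_rot: [0.659, 0.752, -0.0, 0.0]
ft_force: [5.0, -0.3, -8.5]
grip_width: 0.292
```

{"op": "play_rows", "data": {"rows": [[[0, 0, 5], [0, 0, 0], 15], [[0, 0, 6], [0, 0, 0], 15], [[0, 0, 6], [0, 0, 0], 15], [[0, 0, 6], [0, 0, 0], 15], [[0, 0, 6], [0, 0, 0], 15], [[0, 0, 6], [0, 0, 0], 15], [[0, 0, 5], [0, 0, 0], 15], [[0, 0, 0], [0, 0, 0], 15]]}}

```text
clock: 8.9
position: [0.4831, 0.0707, 0.1921]
ee_rot: [0.659, 0.752, -0.0, 0.0]
ft_force: [5.5, 0.2, -9.2]
grip_width: 0.291
```

Run:
```python
from h import *
i=camera_info('wrist')
print(readout.get_obs())
w=camera('wrist'); crop(w,140,100,230,190,3,'pics/w8c.png')
s=camera('scene'); crop(s,225,160,80,110,5,'pics/s8.png')
```

```text
{'clock': 8.9, 'joint_pos': array([-0.5912,  0.0191,  0.3593,  1.8341, -0.0067,  1.2897,  1.4713]), 'joint_velocities': array([ 0.002 ,  0.0005,  0.0002,  0.0016,  0.    , -0.0053,  0.0017]), 'tau': array([ -0.4235, -40.3346,  -0.1789, -40.3741,  -0.2597,   1.7941,
         0.1114]), 'position': array([0.4831, 0.0707, 0.1921]), 'ee_rot': array([ 0.6595,  0.7517, -0.0001,  0.0001]), 'ft_force': array([ 5.5214,  0.2257, -9.1761]), 'torque': array([ 0.082 , -1.1153, -0.1614]), 'grip_width': 0.2914752867327428}
```

View pics/w8c.png

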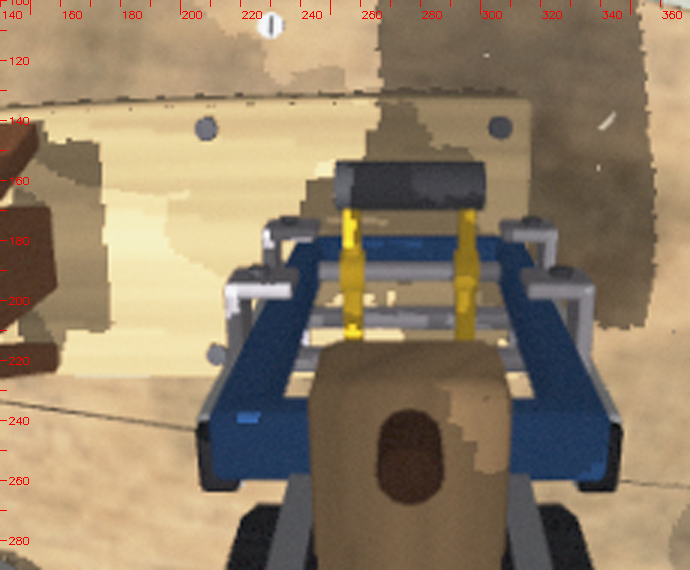

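View pics/s8.png

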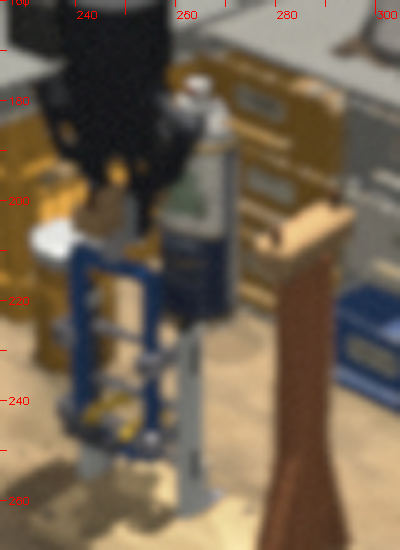

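{"op": "play_rows", "data": {"rows": [[[0, 0, 4], [0, 0, 0], 15], [[0, 0, 6], [0, 0, 0], 15], [[0, 0, 6], [0, 0, 0], 15], [[0, 0, 6], [0, 0, 0], 15], [[0, 0, 6], [0, 0, 0], 15], [[0, 0, 6], [0, 0, 0], 15], [[0, 0, 4], [0, 0, 0], 15], [[0, 0, 0], [0, 0, 0], 15]]}}

```text
clock: 10.0
position: [0.4831, 0.0707, 0.23]
ee_rot: [0.659, 0.752, -0.0, 0.0]
ft_force: [4.9, 0.4, -7.2]
grip_width: 0.291
```

{"op": "play_rows", "data": {"rows": [[[0, 0, 4], [0, 0, 0], 15], [[0, 0, 4], [0, 0, 0], 15], [[0, 0, 4], [0, 0, 0], 15], [[0, 0, 4], [0, 0, 0], 15], [[0, 0, 0], [0, 0, 0], 15], [[0, 0, 0], [0, 0, 0], 15]]}}

```text
clock: 10.75
position: [0.4831, 0.0707, 0.2457]
ee_rot: [0.659, 0.752, -0.0, -0.0]
ft_force: [6.9, 0.5, -9.4]
grip_width: 0.292
```

Run:
```python
from h import *
print(readout.get_obs())
w=camera('wrist'); crop(w,140,100,230,190,3,'pics/w9c.png')
s=camera('scene'); crop(s,225,160,80,110,5,'pics/s9.png')
```

```text
{'clock': 10.75, 'joint_pos': array([-0.596 , -0.0105,  0.3568,  1.7492,  0.0041,  1.4027,  1.4614]), 'joint_velocities': array([-0.0009, -0.0007, -0.0002,  0.0005, -0.0007,  0.0005, -0.001 ]), 'tau': array([ -0.3826, -39.743 ,  -0.6877, -41.7653,  -0.2826,   1.9145,
         0.131 ]), 'position': array([0.4831, 0.0707, 0.2457]), 'ee_rot': array([ 0.6595,  0.7517, -0.0003, -0.    ]), 'ft_force': array([ 6.9196,  0.4798, -9.3663]), 'torque': array([ 0.0736, -1.1869, -0.15  ]), 'grip_width': 0.2919145879515191}
```

View pics/w9c.png

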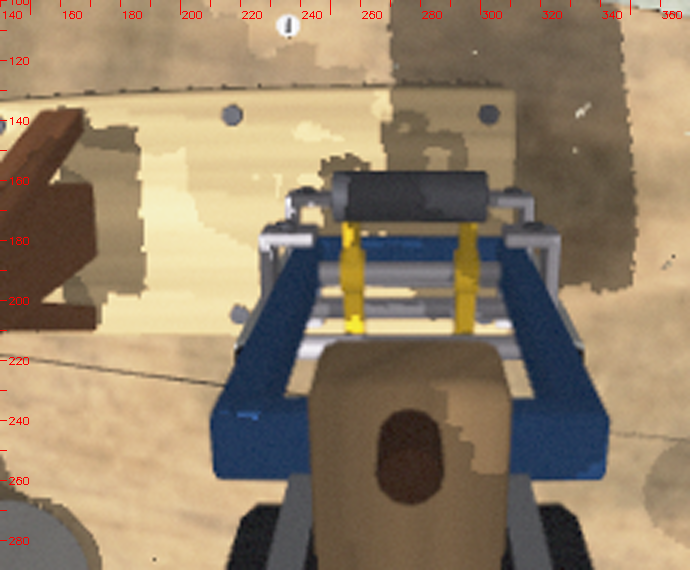

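View pics/s9.png

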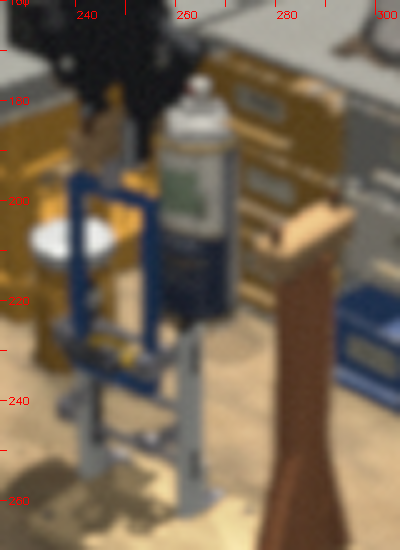

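{"op": "play_rows", "data": {"rows": [[[0, 0, 2], [0, 0, 0], 15], [[0, 0, 0], [0, 0, 0], 15], [[0, 0, -3], [0, 0, 0], 15], [[0, 0, -4], [0, 0, 0], 15], [[0, 0, -4], [0, 0, 0], 15], [[0, 0, -4], [0, 0, 0], 15], [[0, 0, -3], [0, 0, 0], 15], [[0, 0, -2], [0, 0, 0], 15], [[0, 0, 0], [0, 0, 0], 15]]}}

```text
clock: 11.98
position: [0.4831, 0.0707, 0.2276]
ee_rot: [0.659, 0.752, -0.0, 0.0]
ft_force: [5.7, -0.8, -11.2]
grip_width: 0.291
```

{"op": "play_rows", "data": {"rows": [[[0, 0, -1], [0, 0, 0], 15], [[0, 0, -1], [0, 0, 0], 15]]}}

```text
clock: 12.22
position: [0.4831, 0.0707, 0.2259]
ee_rot: [0.659, 0.752, -0.0, 0.0]
ft_force: [4.6, 0.8, -7.8]
grip_width: 0.288
```

{"op": "play_rows", "data": {"rows": [[[0, 0, -1], [0, 0, 0], 15], [[0, 0, -1], [0, 0, 0], 15]]}}

```text
clock: 12.48
position: [0.4831, 0.0707, 0.2239]
ee_rot: [0.659, 0.752, -0.0, 0.0]
ft_force: [4.8, -0.2, -8.1]
grip_width: 0.288
```

{"op": "play_rows", "data": {"rows": [[[0, 0, -1], [0, 0, 0], 15], [[0, 0, -1], [0, 0, 0], 15]]}}

```text
clock: 12.72
position: [0.4831, 0.0707, 0.2219]
ee_rot: [0.659, 0.752, -0.0, 0.0]
ft_force: [6.2, -0.7, -8.6]
grip_width: 0.289
```

{"op": "play_rows", "data": {"rows": [[[0, 0, -1], [0, 0, 0], 15], [[0, 0, -0.5], [0, 0, 0], 15]]}}

```text
clock: 12.98
position: [0.4831, 0.0707, 0.2204]
ee_rot: [0.659, 0.752, -0.0, 0.0]
ft_force: [4.9, -0.2, -8.0]
grip_width: 0.294
```

{"op": "play_rows", "data": {"rows": [[[0, 0, -1], [0, 0, 0], 15], [[0, 0, -0.5], [0, 0, 0], 15]]}}

```text
clock: 13.22
position: [0.4831, 0.0707, 0.2189]
ee_rot: [0.659, 0.752, -0.0, 0.0]
ft_force: [5.8, -0.0, -8.1]
grip_width: 0.291
```

{"op": "play_rows", "data": {"rows": [[[0, 0, -0.5], [0, 0, 0], 15], [[0, 0, -0.5], [0, 0, 0], 15]]}}

```text
clock: 13.48
position: [0.4831, 0.0707, 0.218]
ee_rot: [0.659, 0.752, -0.0, 0.0]
ft_force: [6.1, 0.1, -8.3]
grip_width: 0.288
```

{"op": "play_rows", "data": {"rows": [[[0, 0, -0.5], [0, 0, 0], 15], [[0, 0, -0.5], [0, 0, 0], 15]]}}

```text
clock: 13.72
position: [0.4831, 0.0707, 0.217]
ee_rot: [0.659, 0.752, -0.0, 0.0]
ft_force: [5.6, 0.4, -8.2]
grip_width: 0.288
```

{"op": "play_rows", "data": {"rows": [[[0, 0, -0.5], [0, 0, 0], 15], [[0, 0, -0.5], [0, 0, 0], 15]]}}

```text
clock: 13.98
position: [0.4831, 0.0707, 0.216]
ee_rot: [0.659, 0.752, -0.0, 0.0]
ft_force: [4.9, -0.2, -7.7]
grip_width: 0.289
```

{"op": "play_rows", "data": {"rows": [[[0, 0, -0.5], [0, 0, 0], 15], [[0, 0, -0.5], [0, 0, 0], 15]]}}

```text
clock: 14.22
position: [0.4831, 0.0707, 0.215]
ee_rot: [0.659, 0.752, -0.0, 0.0]
ft_force: [5.1, 1.3, -8.2]
grip_width: 0.293
```

{"op": "play_rows", "data": {"rows": [[[0, 0, -0.5], [0, 0, 0], 15], [[0, 0, -0.5], [0, 0, 0], 15]]}}

```text
clock: 14.48
position: [0.4831, 0.0707, 0.214]
ee_rot: [0.659, 0.752, -0.0, 0.0]
ft_force: [5.5, -0.0, -6.6]
grip_width: 0.29
```

{"op": "play_rows", "data": {"rows": [[[0, 0, -0.5], [0, 0, 0], 15], [[0, 0, -0.5], [0, 0, 0], 15]]}}

```text
clock: 14.72
position: [0.4831, 0.0707, 0.213]
ee_rot: [0.659, 0.752, -0.0, 0.0]
ft_force: [4.9, 0.4, -9.0]
grip_width: 0.288
```

Run:
```python
from h import *
w=camera('wrist'); crop(w,200,140,150,110,5,'pics/w10c.png')
print(readout.get_obs()['ft_force'],readout.get_obs()['position'])
```

```text
[ 5.3715 -0.0414 -9.0033] [0.4831 0.0707 0.2129]
```

View pics/w10c.png

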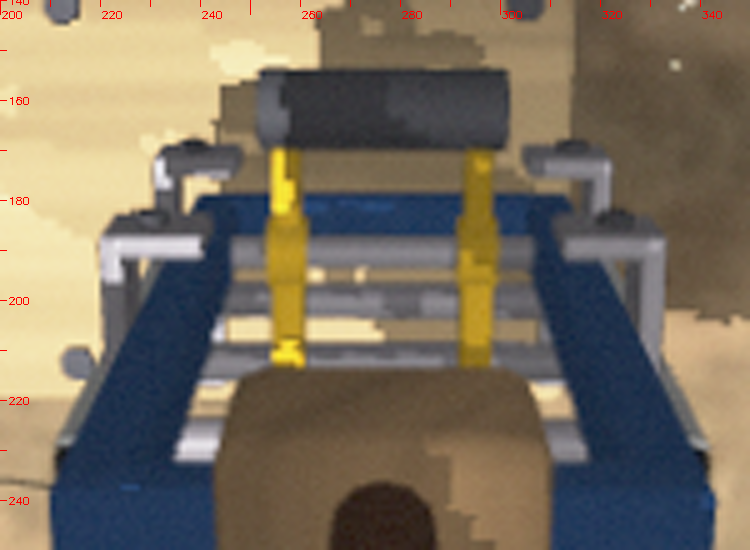

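{"op": "play_rows", "data": {"rows": [[[0, 0, -0.5], [0, 0, 0], 15], [[0, 0, -0.5], [0, 0, 0], 15]]}}

```text
clock: 15.02
position: [0.4831, 0.0707, 0.212]
ee_rot: [0.659, 0.752, -0.0, 0.0]
ft_force: [5.1, 0.5, -8.5]
grip_width: 0.292
```

{"op": "play_rows", "data": {"rows": [[[0, 0, -0.5], [0, 0, 0], 15], [[0, 0, -0.5], [0, 0, 0], 15]]}}

```text
clock: 15.28
position: [0.4831, 0.0708, 0.2112]
ee_rot: [0.659, 0.752, -0.0, 0.0]
ft_force: [4.5, -1.1, -5.4]
grip_width: 0.292
```

{"op": "play_rows", "data": {"rows": [[[0, 0, -0.3], [0, 0, 0], 15], [[0, 0, 0], [0, 0, 0], 15]]}}

```text
clock: 15.52
position: [0.4831, 0.0707, 0.2112]
ee_rot: [0.659, 0.752, 0.0, 0.0]
ft_force: [5.0, -0.3, -6.0]
grip_width: 0.286
```

{"op": "play_rows", "data": {"rows": [[[0, 0, -0.4], [0, 0, 0], 15], [[0, 0, 0], [0, 0, 0], 15]]}}

```text
clock: 15.78
position: [0.4831, 0.0707, 0.2112]
ee_rot: [0.659, 0.752, 0.0, 0.0]
ft_force: [4.2, -0.8, -3.1]
grip_width: 0.288
```

{"op": "play_rows", "data": {"rows": [[[0, 0, -0.3], [0, 0, 0], 15], [[0, 0, 0], [0, 0, 0], 15]]}}

```text
clock: 16.02
position: [0.4831, 0.0708, 0.211]
ee_rot: [0.659, 0.752, 0.0, 0.0]
ft_force: [2.3, -0.9, 1.5]
grip_width: 0.289
```

{"op": "play_rows", "data": {"rows": [[[0, 0, 0.1], [0, 0, 0], 24], [[0, 0, 0], [0, 0, 0], 26], [[0, 0, 0], [0, 0, 0], 29], [[0, 0, 0], [0, 0, 0], 34], [[0, 0, 0], [0, 0, 0], 42], [[0, 0, 0], [0, 0, 0], 48], [[0, 0, 0], [0, 0, 0], 50]], "force": 20}}

```text
clock: 16.9
position: [0.483, 0.0708, 0.2107]
ee_rot: [0.659, 0.752, -0.0, -0.0]
ft_force: [1.1, -0.1, -0.0]
grip_width: 0.582
```

Run:
```python
from h import *
w=camera('wrist'); crop(w,180,140,190,150,4,'pics/w11c.png')
o=readout.get_obs();print(o['ft_force'],o['position'],o['grip_width'])
a=camera_info('wrist')
```

```text
[-0.3556  0.4703 -0.4287] [0.483  0.0708 0.2107] 0.5826921153431627
```

View pics/w11c.png

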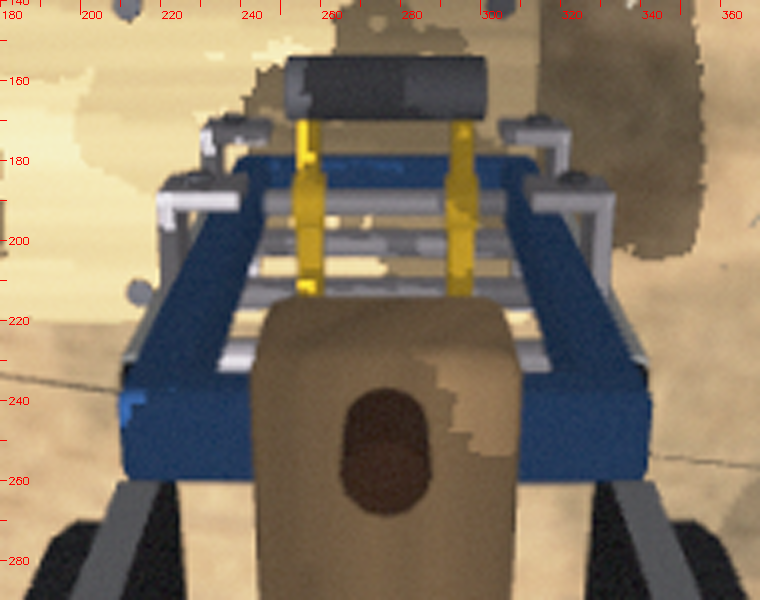

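{"op": "play_rows", "data": {"rows": [[[0, 0, 15], [0, 0, 0], 60], [[0, 0, 30], [0, 0, 0], 75], [[0, 0, 30], [0, 0, 0], 85], [[0, -5, 20], [0, 0, 0], 85], [[3, -20, 5], [0, 0, -2], 85], [[5, -40, 0], [0, 0, -3], 85], [[6, -45, 0], [0, 0, -3], 85], [[7, -48, 0], [0, 0, -3], 85], [[7, -48, 0], [0, 0, -3], 85], [[7, -48, 0], [0, 0, -3], 85], [[7, -48, 0], [0, 0, -3], 85], [[7, -48, -20], [0, 0, -2], 85]]}}

```text
clock: 18.45
position: [0.532, -0.2824, 0.2916]
ee_rot: [0.792, 0.611, 0.0, 0.001]
ft_force: [-0.6, -0.1, 1.1]
grip_width: 0.999
```

{"op": "play_rows", "data": {"rows": [[[6, -46, -30], [0, 0, 0], 85], [[0, -30, -40], [0, 0, 0], 85], [[0, 0, -40], [0, 0, 0], 85], [[0, 0, -40], [0, 0, 0], 85], [[0, 0, -20], [0, 0, 0], 85], [[0, 0, 0], [0, 0, 0], 85], [[0, 0, 0], [0, 0, 0], 85]]}}

```text
clock: 19.32
position: [0.5386, -0.356, 0.1225]
ee_rot: [0.791, 0.612, 0.0, 0.001]
ft_force: [0.3, -0.9, -0.0]
grip_width: 0.996
```

Run:
```python
from h import *
i=camera_info('wrist');o=readout.get_obs();print(o['ft_force'],o['position'],o['ee_rot'],o['grip_width'],o['joint_pos'])
w=camera('wrist'); cv2.imwrite('pics/w12.png',w); cv2.imwrite('pics/s12.png',camera('scene'))
for P in [(.6536-.006,-.385,.024),(.427,-.33,.024),(.538,-.356,.024)]: print(proj('wrist',P,i))
```

```text
[ 0.3442 -0.9472 -0.025 ] [ 0.5386 -0.356   0.1225] [0.7909 0.612  0.0004 0.001 ] 0.9958886412235602 [ 0.0048  0.4907  0.6933  1.5295 -0.3247  1.2368  2.0635]
[275.2769 305.7747]
[272.4332  66.8985]
[275.7556 198.5512]
```

View pics/w12.png

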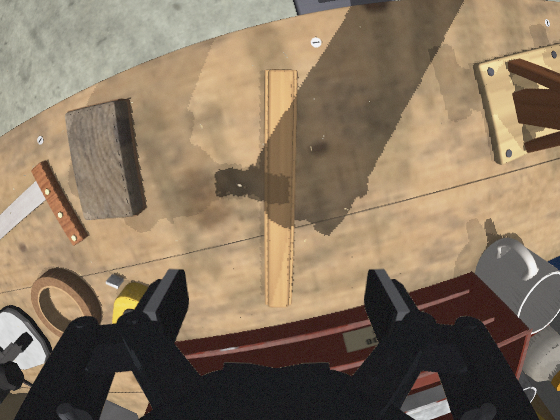

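View pics/s12.png

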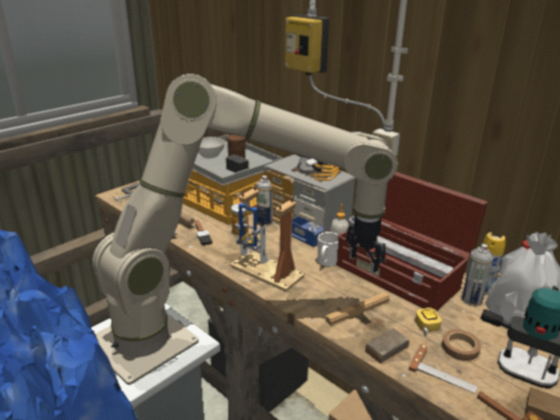

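Run:
```python
from h import *
w=cv2.imread('pics/w12.png')
a=w[55:115,240:320]; b=w[265:325,240:320]
cv2.imwrite('pics/w12a.png',cv2.resize(np.vstack([a,b]),None,fx=5,fy=5,interpolation=cv2.INTER_CUBIC))
```

```text
(no output)
```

View pics/w12a.png

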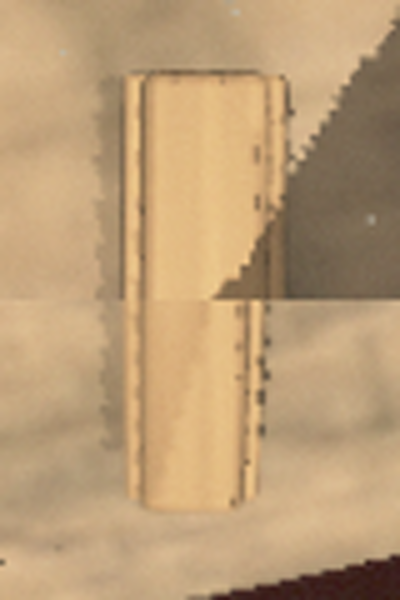

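Run:
```python
from h import *
a=atz('wrist',281,69.5,.024);b=atz('wrist',278.4,306.5,.024);print(a,b,np.linalg.norm(a-b),(a+b)/2,np.degrees(np.arctan2(*(b-a)[[1,0]])))
for l in ([(265,70),(297.6,70)],[(265.6,305),(292,305)],[(269,69.5),(293,69.5)]):
  for z in (.012,.024): p=[atz('wrist',*q,z) for q in l]; print(z,np.linalg.norm(p[0]-p[1]))
from scipy.spatial.transform import Rotation as R
o=readout.get_obs();x=R.from_quat(o['ee_rot']).apply([1,0,0]);print(np.degrees(np.arctan2(x[1],x[0])))
for y in (190,):
  print(atz('wrist',280,y,.024))
```

```text
[ 0.4311 -0.3235  0.024 ] [ 0.6495 -0.3819  0.024 ] 0.22603424390582255 [ 0.5403 -0.3527  0.024 ] -14.967601304106855
0.012 0.028181906224129843
0.024 0.02700715432138195
0.012 0.02808555885150439
0.024 0.02691482315186272
0.012 0.020738333586261804
0.024 0.019873864140989777
75.47961892773884
[ 0.5316 -0.3502  0.024 ]
```

{"op": "play_rows", "data": {"rows": [[[1, 2, -20], [0, 0, -0.4], 70], [[0, 0, -35], [0, 0, 0], 60], [[0, 0, -40], [0, 0, 0], 56], [[0, 0, -30], [0, 0, 0], 56], [[0, 0, -15], [0, 0, 0], 56], [[0, 0, -5], [0, 0, 0], 56], [[0, 0, 0], [0, 0, 0], 56]]}}

```text
clock: 20.3
position: [0.5394, -0.3535, -0.0237]
ee_rot: [0.793, 0.609, 0.0, 0.0]
ft_force: [0.5, 0.0, -0.3]
grip_width: 0.651
```

Run:
```python
from h import *
o=readout.get_obs();print(o['ft_force'],o['position'],o['ee_rot'],o['grip_width'])
w=camera('wrist'); crop(w,180,150,190,150,4,'pics/w13c.png')
```

```text
[ 0.4537  0.0421 -0.279 ] [ 0.5394 -0.3535 -0.0237] [0.7929 0.6093 0.0002 0.0004] 0.6514712390801797
```

View pics/w13c.png

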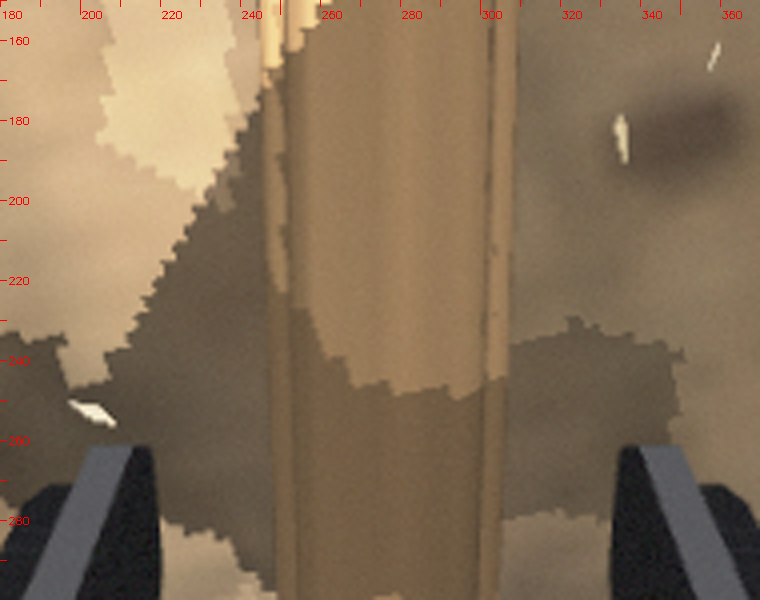

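{"op": "play_rows", "data": {"rows": [[[0, 0, -6], [0, 0, 0], 50], [[0, 0, -5], [0, 0, 0], 45], [[0, 0, 0], [0, 0, 0], 36], [[0, 0, 0], [0, 0, 0], 32], [[0, 0, 0], [0, 0, 0], 28], [[0, 0, 0], [0, 0, 0], 22], [[0, 0, 0], [0, 0, 0], 18], [[0, 0, 0], [0, 0, 0], 18]], "force": 35}}

```text
clock: 21.35
position: [0.5392, -0.3534, -0.035]
ee_rot: [0.793, 0.609, 0.0, 0.0]
ft_force: [-0.9, 0.3, 4.3]
grip_width: 0.323
```

{"op": "play_rows", "data": {"rows": [[[0, 0, 5], [0, 0, 0], 18], [[0, 0, 15], [0, 0, 0], 18], [[0, 0, 30], [0, 0, 0], 18], [[0, 0, 30], [0, 0, 0], 18], [[0, 0, 20], [0, 0, 0], 18], [[0, 0, 0], [0, 0, 0], 18]], "force": 50}}

```text
clock: 22.1
position: [0.5399, -0.3537, 0.0664]
ee_rot: [0.793, 0.609, 0.001, 0.001]
ft_force: [-0.2, -0.6, -1.2]
grip_width: 0.314
```

Run:
```python
from h import *
i=camera_info('wrist');o=readout.get_obs();print(o['ft_force'],o['torque'],o['position'],o['ee_rot'],o['grip_width'])
w=camera('wrist'); cv2.imwrite('pics/w14.png',w); s=camera('scene'); crop(s,300,240,130,100,6,'pics/s14.png')
```

```text
[-0.2225 -0.5586 -1.2367] [ 0.0383 -0.0418  0.0051] [ 0.5399 -0.3537  0.0664] [0.7929 0.6094 0.0007 0.0012] 0.3140574755441247
```

View pics/w14.png

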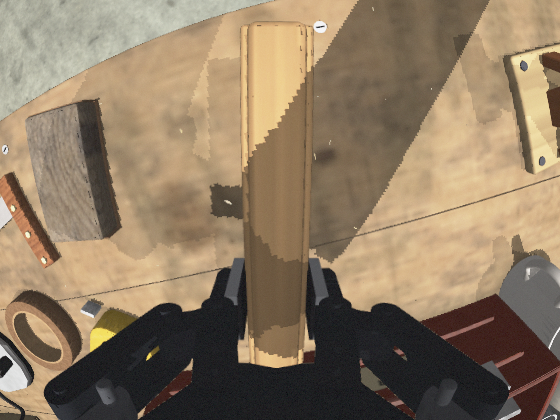

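View pics/s14.png

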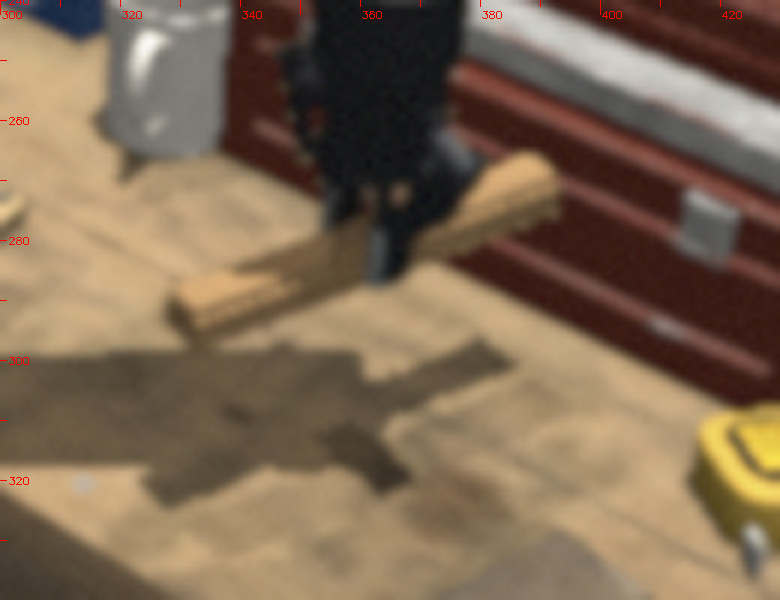

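Run:
```python
from h import *
w=cv2.imread('pics/w14.png')
crop(w,225,330,100,50,7,'pics/w14a.png');crop(w,225,5,110,50,7,'pics/w14b.png')
```

```text
(no output)
```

View pics/w14a.png

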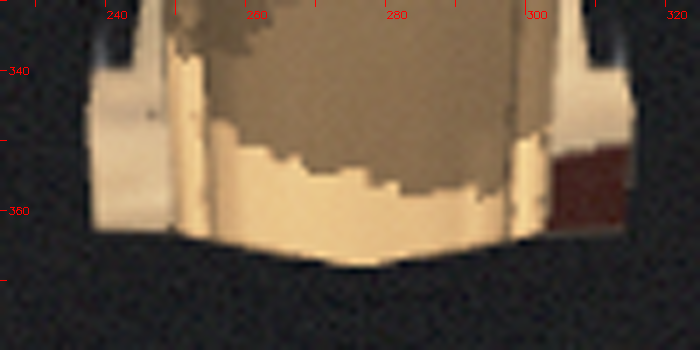

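View pics/w14b.png

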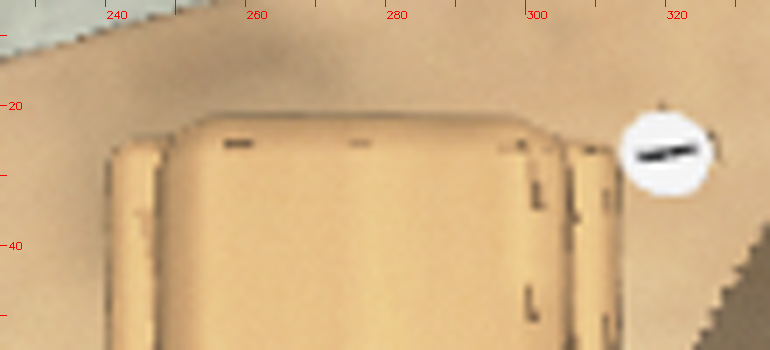

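Run:
```python
from h import *
o=readout.get_obs();p=o['position']
for v,z in ((22,.1234),(24,.1254),(26,.114)):
  q=atz('wrist',277,v,z); d=q-p; print(q,np.linalg.norm(d[:2]), np.degrees(np.arctan2(d[1],d[0])))
# scene far end and near end
for u,v in ((387.5,266),(330,291)): print(atz('scene',u,v,.1254))
```

```text
[ 0.4311 -0.3234  0.1234] 0.11156073836090556 164.76868235640023
[ 0.4323 -0.3238  0.1254] 0.11024886346296091 164.76805408451474
[ 0.4302 -0.3232  0.114 ] 0.11244188019696581 164.757886392802
[ 0.6488 -0.3763  0.1254]
[ 0.424  -0.33    0.1254]
```

{"op": "play_rows", "data": {"rows": [[[0, 0, 20], [0, 0, 0], 18], [[0, 0, 40], [0, 0, 0], 18], [[0, 0, 45], [0, 0, 0], 18], [[0, 5, 45], [0, 0, -4], 18], [[-2, 15, 45], [0, 0, -7], 18], [[-5, 25, 30], [0, 0, -8], 18], [[-5, 30, 15], [0, 0, -8], 18], [[-5, 35, 0], [0, 0, -8], 18], [[-5, 35, 0], [0, 0, -8], 18], [[-5, 40, 0], [0, 0, -8], 18], [[-5, 40, 0], [0, 0, -7], 18], [[-5, 40, 0], [0, 0, -5], 18]]}}

```text
clock: 23.7
position: [0.5015, -0.0873, 0.3053]
ee_rot: [0.995, 0.103, 0.0, -0.0]
ft_force: [0.5, 1.5, -0.7]
grip_width: 0.316
```

{"op": "play_rows", "data": {"rows": [[[-4, 40, 0], [0, 0, -3], 18], [[-4, 30, 0], [0, 0, -1.9], 18], [[-2, 16, 0], [0, 0, 0], 18], [[0, 0, 0], [0, 0, 0], 18], [[0, 0, 0], [0, 0, 0], 18]]}}

```text
clock: 24.32
position: [0.4921, -0.0039, 0.3049]
ee_rot: [0.998, 0.062, 0.0, 0.0]
ft_force: [0.4, -0.2, -1.8]
grip_width: 0.318
```

Run:
```python
from h import *
i=camera_info('wrist');o=readout.get_obs();print(o['ft_force'],o['position'],o['ee_rot'],o['grip_width'],o['joint_pos'], 2*np.degrees(np.arctan2(o['ee_rot'][1],o['ee_rot'][0])))
w=camera('wrist'); cv2.imwrite('pics/w15.png',w); s=camera('scene'); crop(s,215,140,120,140,4,'pics/s15.png')
t=camera('top'); crop(t,230,160,120,110,6,'pics/t15.png')
```

```text
[ 0.4363 -0.2154 -1.7586] [ 0.4921 -0.0039  0.3049] [0.9981 0.0618 0.0001 0.0002] 0.31805173806259834 [-0.7699 -0.039   0.6735  1.6466  0.0247  1.5253  0.0258] 7.085851618971317
```

View pics/w15.png

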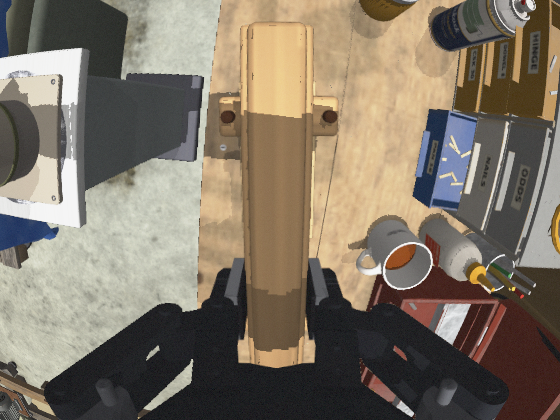

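View pics/s15.png

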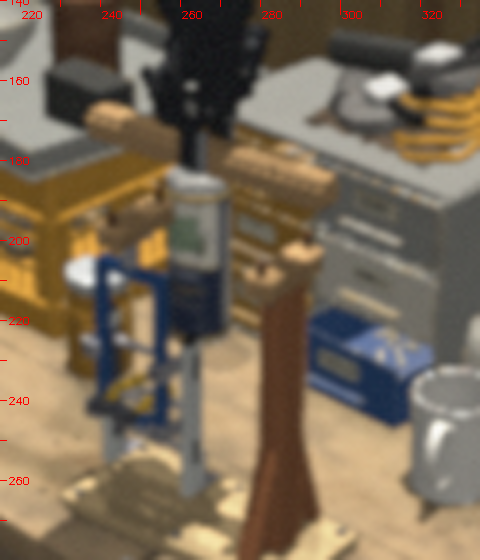

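View pics/t15.png

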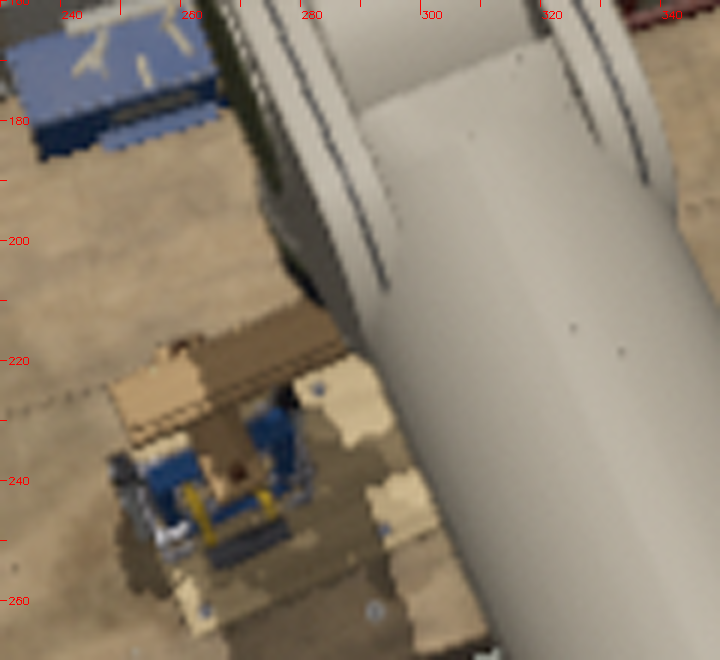

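Run:
```python
from h import *
a=atz('wrist',228,117,.290);b=atz('wrist',330,117,.290);m=(a+b)/2
print(a,b,np.linalg.norm(a-b),m,np.degrees(np.arctan2(*(b-a)[[1,0]])))
o=readout.get_obs();p=o['position']
q=atz('wrist',277.2,24,.364); print('end',q,np.linalg.norm((q-p)[:2]),np.degrees(np.arctan2(*(q-p)[[1,0]])))
print('batten line at head y:', q+(p-q)*((m[1]-q[1])/(p[1]-q[1])))
```

```text
[0.455  0.0675 0.29  ] [0.5146 0.075  0.29  ] 0.05999956362227787 [0.4848 0.0713 0.29  ] 7.162542572578018
end [0.4791 0.107  0.364 ] 0.11126961893784718 96.73629437082528
batten line at head y: [0.4833 0.0713 0.3448]
```

{"op": "play_rows", "data": {"rows": [[[1, 1, -10], [-0.7, 0, 0], 18], [[0, 0, -15], [0, 0, 0], 18], [[0, 0, -15], [0, 0, 0], 18], [[0, 0, -8], [0, 0, 0], 18], [[0, 0, -5], [0, 0, 0], 18], [[0, 0, 0], [0, 0, 0], 18], [[0, 0, 0], [0, 0, 0], 18]]}}

```text
clock: 25.35
position: [0.4933, -0.0012, 0.2521]
ee_rot: [0.998, 0.063, -0.0, 0.006]
ft_force: [0.5, 0.1, -1.2]
grip_width: 0.317
```

Run:
```python
from h import *
o=readout.get_obs();print(o['ft_force'],o['torque'],o['position'])
w=camera('wrist'); crop(w,180,20,190,130,4,'pics/w16.png'); s=camera('scene'); crop(s,215,160,120,100,6,'pics/s16.png')
```

```text
[ 0.5216  0.0561 -1.1549] [-0.0189  0.0235  0.0043] [ 0.4933 -0.0012  0.2521]
```

View pics/w16.png

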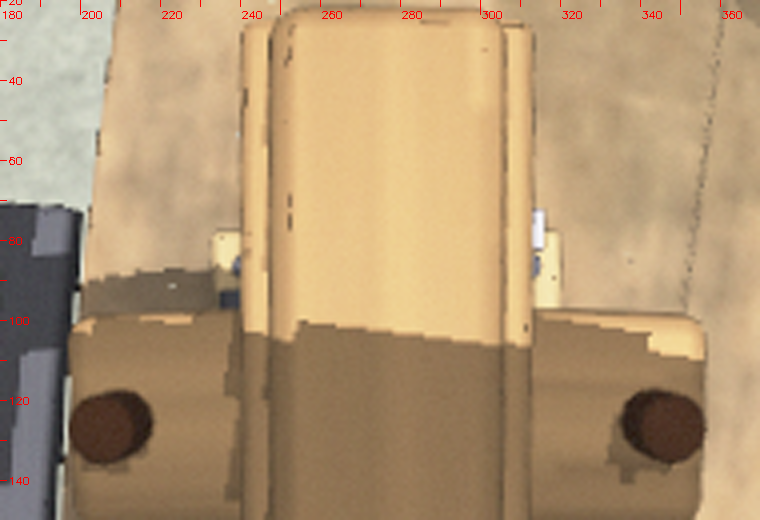

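View pics/s16.png

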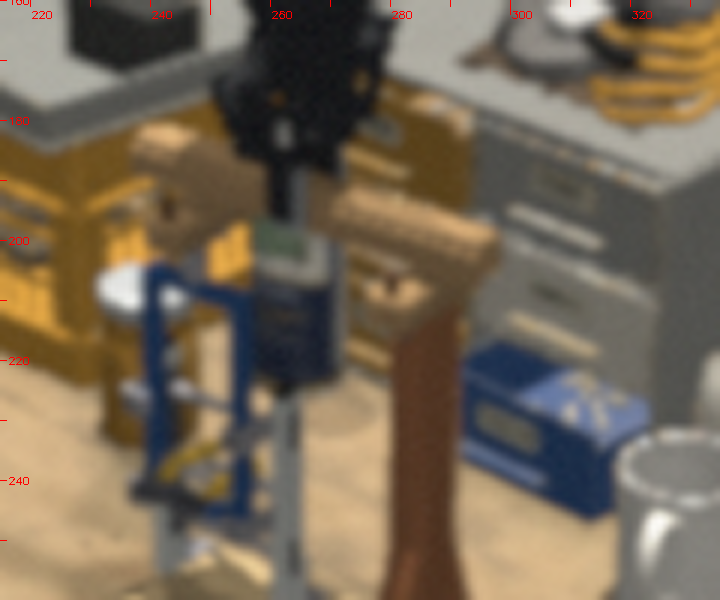

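{"op": "play_rows", "data": {"rows": [[[0, -0.5, -2], [0, 0, 0], 18], [[0, -0.5, -2], [0, 0, 0], 18], [[0, 0, -1], [0, 0, 0], 18], [[0, 0, 0], [0, 0, 0], 18]]}}

```text
clock: 25.95
position: [0.493, -0.0022, 0.2466]
ee_rot: [0.998, 0.063, -0.0, 0.006]
ft_force: [0.9, -0.1, -1.2]
grip_width: 0.314
```

{"op": "play_rows", "data": {"rows": [[[0, 0, -0.7], [0, 0, 0], 18], [[0, 0, 0], [0, 0, 0], 18]]}}

```text
clock: 26.2
position: [0.493, -0.0022, 0.246]
ee_rot: [0.998, 0.063, -0.0, 0.006]
ft_force: [0.4, -0.1, -0.7]
grip_width: 0.316
```

{"op": "play_rows", "data": {"rows": [[[0, 0, -0.7], [0, 0, 0], 18], [[0, 0, 0], [0, 0, 0], 18]]}}

```text
clock: 26.45
position: [0.493, -0.0022, 0.2453]
ee_rot: [0.998, 0.063, -0.0, 0.006]
ft_force: [-0.3, 1.1, 0.0]
grip_width: 0.313
```

{"op": "play_rows", "data": {"rows": [[[0, 0, -0.5], [0, 0, 0], 18], [[0, 0, 0], [0, 0, 0], 18]]}}

```text
clock: 26.7
position: [0.493, -0.0022, 0.2448]
ee_rot: [0.998, 0.063, -0.0, 0.006]
ft_force: [0.5, -0.0, -1.0]
grip_width: 0.318
```

{"op": "play_rows", "data": {"rows": [[[0, 0, -0.5], [0, 0, 0], 18], [[0, 0, 0], [0, 0, 0], 18]]}}

```text
clock: 26.95
position: [0.493, -0.0022, 0.2443]
ee_rot: [0.998, 0.063, -0.0, 0.006]
ft_force: [0.5, -0.4, -1.3]
grip_width: 0.318
```

{"op": "play_rows", "data": {"rows": [[[0, 0, -0.5], [0, 0, 0], 18], [[0, 0, 0], [0, 0, 0], 18]]}}

```text
clock: 27.2
position: [0.493, -0.0022, 0.2441]
ee_rot: [0.998, 0.063, -0.0, 0.006]
ft_force: [-2.1, 0.5, 2.4]
grip_width: 0.318
```

Run:
```python
from h import *
o=readout.get_obs();print(o['ft_force'],o['torque'],o['position'])
w=camera('wrist'); cv2.imwrite('pics/w17.png',w); s=camera('scene'); crop(s,225,165,90,60,8,'pics/s17.png')
```

```text
[-2.1288  0.5306  2.3624] [-0.0505  0.3507 -0.0037] [ 0.493  -0.0022  0.2441]
```

View pics/s17.png

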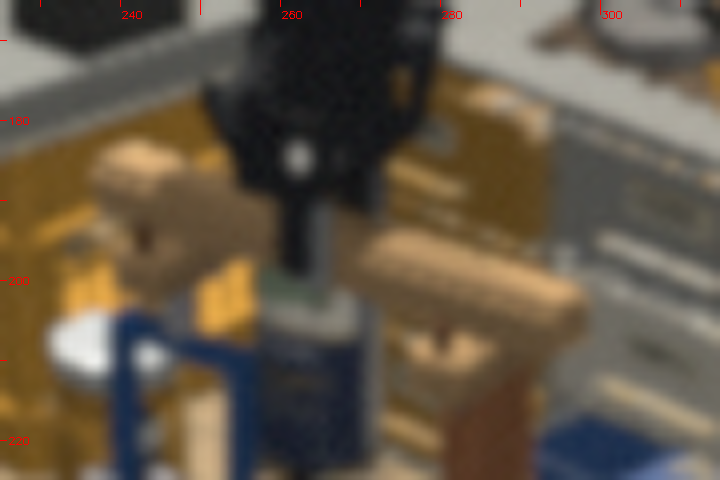

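{"op": "play_rows", "data": {"rows": [[[0, 0, 0.1], [0, 0, 0], 26], [[0, 0, 0], [0, 0, 0], 29], [[0, 0, 0], [0, 0, 0], 33], [[0, 0, 0], [0, 0, 0], 40], [[0, 0, 0], [0, 0, 0], 48], [[0, 0, 0], [0, 0, 0], 55], [[0, 0, 5], [0, 0, 0], 60], [[0, 0, 15], [0, 0, 0], 60], [[0, 0, 30], [0, 0, 0], 60], [[0, 0, 40], [0, 0, 0], 60], [[0, 0, 40], [0.7, 0, 0], 60], [[0, 0, 20], [0, 0, 0], 60]], "force": 20}}

```text
clock: 28.8
position: [0.4935, -0.0026, 0.3972]
ee_rot: [0.998, 0.062, 0.002, -0.0]
ft_force: [-0.2, 0.7, -0.5]
grip_width: 0.7
```

Run:
```python
from h import *
o=readout.get_obs();print(o['ft_force'],o['position'],o['joint_pos'])
w=camera('wrist'); cv2.imwrite('pics/w18.png',w); s=camera('scene'); crop(s,215,165,110,100,6,'pics/s18.png')
```

```text
[-0.1828  0.6864 -0.5214] [ 0.4935 -0.0026  0.3972] [-0.7727 -0.0258  0.6788  1.448   0.0155  1.7101  0.033 ]
```

View pics/w18.png

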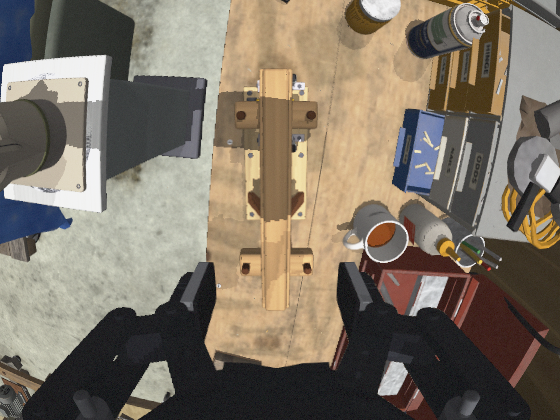

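View pics/s18.png

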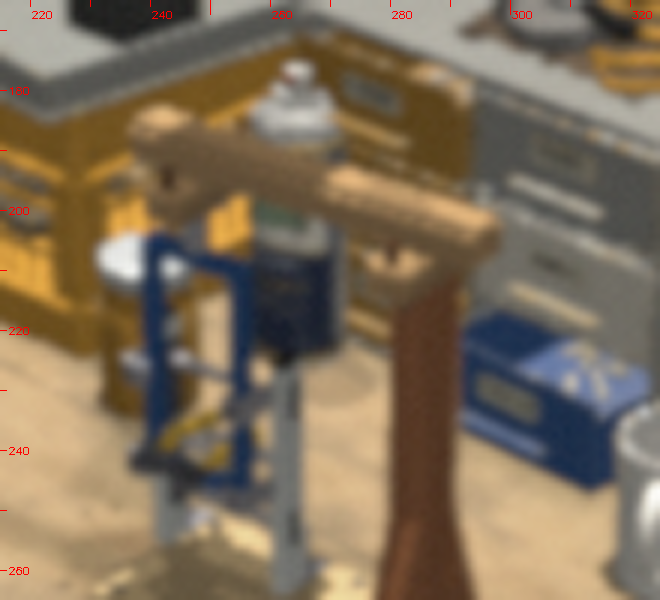

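Batten rests on both caps. Now measuring the overhangs.

Run:
```python
from h import *
w=cv2.imread('pics/w18.png')
a=w[60:135,225:330]; b=w[240:315,225:330]
cv2.imwrite('pics/w18a.png',cv2.resize(np.hstack([a,b]),None,fx=3.8,fy=3.8,interpolation=cv2.INTER_CUBIC))
crop(w,225,60,105,75,7,'pics/w18b.png');crop(w,225,240,105,75,7,'pics/w18c.png')
```

```text
(no output)
```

View pics/w18b.png

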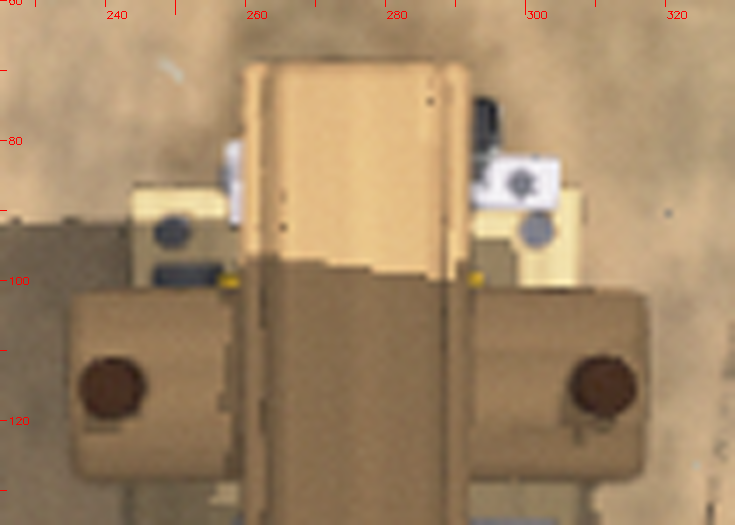

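View pics/w18c.png

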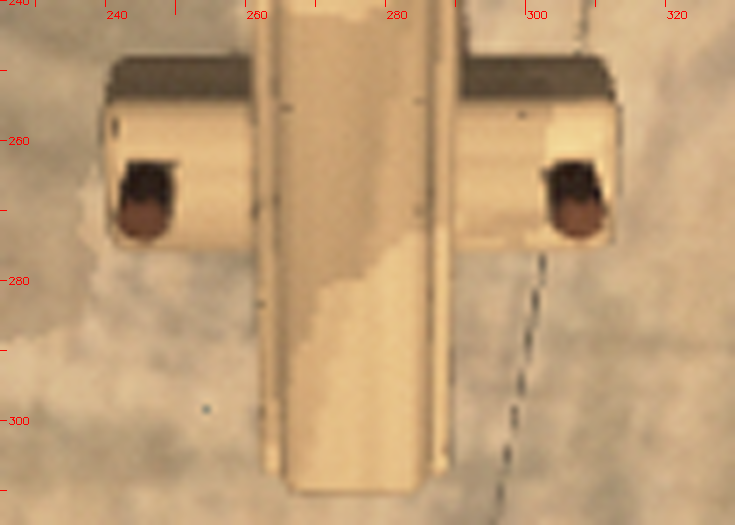

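Run:
```python
from h import *
f=lambda u,v,z:atz('wrist',u,v,z)
hd=(f(241,115,.29)+f(311,115,.29))/2; rd=(f(244.7,271,.292)+f(306.5,271,.292))/2
ax=(hd-rd)[:2]; L=np.linalg.norm(ax); ax/=L; mid=((hd+rd)/2)[:2]
print('head',hd,'rest',rd,L, f(241,115,.29)[:2]-f(311,115,.29)[:2])
def s(p): return (p[:2]-mid)@ax*1000
def t(p): return (p[:2]-mid)@np.array([ax[1],-ax[0]])*1000
for n,p in dict(endH=f(275.5,69,.301),endR=f(275.3,310,.303),capHo=f(275.5,101.5,.278),capHi=f(275.5,128.3,.278),capRi=f(275.5,254,.28),capRo=f(275.5,275.3,.28)).items(): print(n,round(s(p),1),round(t(p),1))
print(t(f(275.5,115,.302)),t(f(275.2,265,.304)))
```

```text
head [0.4851 0.0713 0.29  ] rest [ 0.5033 -0.0768  0.292 ] 0.1491529621595702 [-0.0601 -0.0075]
endH 113.3 -0.6
endR -113.9 -0.3
capHo 86.3 -0.4
capHi 61.9 -0.4
capRi -61.5 -0.1
capRo -86.0 -0.1
-0.46428740291377646 -0.43751576540517484
```

Run:
```python
from h import *
t0=cv2.imread('pics/top0.png');t=camera('top'); a=t0[190:300,150:250];b=t[190:300,150:250]
cv2.imwrite('pics/tc.png',cv2.resize(np.hstack([a,b]),None,fx=4,fy=4)); print(readout.get_obs()['grip_width'])
```

```text
0.703244483513615
```

View pics/tc.png

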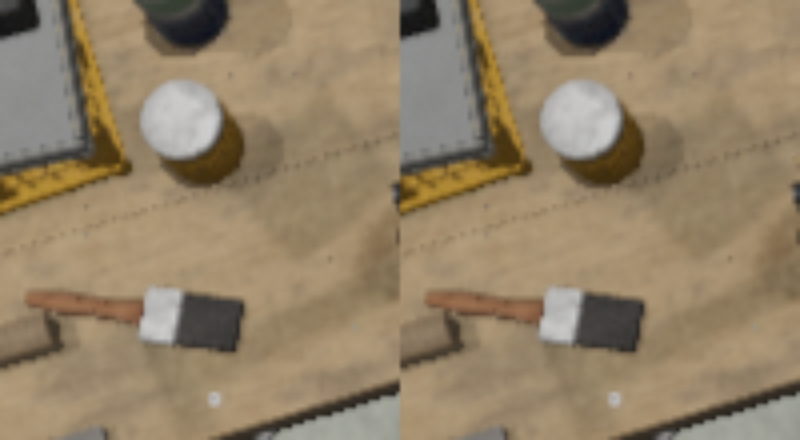

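Jar and brush are unmoved. I'm handing in.

```bash
python3 -c "
from workcell import manip
print(manip.hand_in())"
```

```text
the job is handed in; nothing more can be done
None
```

The head is seated on the middle rung and let go, the batten lies across it and the rest post between the dowels, and the job is handed in at about 29 s.

- **Head:** I lifted it about 105 mm, then lowered it in small steps until the hooks took its weight at 68 mm of lift. The drawing gives 70 mm, and only the middle rung fits that. The force went from about −8 N to +1.5 N as the rung took over. I released it there, and later pictures show it staying up.
- **Batten:** It was set down with about 2.4 N of contact and released. My last picture puts its ends 113.3 mm and 113.9 mm from the middle between the dowels, and about 0.5 mm off-centre sideways. The arm stands clear above it.
- **Jar and brush:** They look unmoved when the first and last top pictures are compared.

**One thing disagreed with the description:** the real fingertips end about 40 mm above the reported TCP. My first attempt to take the head therefore closed on nothing, just above it. I worked out the offset from the wrist picture and used it for both grasps.

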